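Lift a rice cracker with the turner and tip it onto the plate

ROBOT

A 6-joint arm with a two-finger parallel gripper is mounted at the origin on the work surface. World frame = base frame: x ahead of the robot, y to its left, z up, the work surface at z = 0. Lengths are in m, angles in rad, forces in N, time in s.
With the tool pointing down it reaches from about 0.375 to 0.975 m from the base axis. Payload 3.8 kg.
Tool frame: the origin (TCP) lies midway between the tips of the shut fingers; the grasp point (between the pads) lies 19 mm behind it; x points along the fingers, z is the direction in which the jaws open and shut, and the axes are right-handed (so a half turn about x gives the same grasp; the last joint's range is limited). The gripper opens to 85 mm and grips with 20 to 120 N. Pads are 22 mm wide; open, the fingers measure 114 mm over their backs; the gripper's body (76 mm by 85 mm) begins 54 mm behind the grasp point. The pads swing forward as they close: fully open they stand 13 mm farther back than shut.
Start: joints at [-1.264, 0.264, 1.604, -0, 1.274, -0.037], TCP at [0.228, -0.635, 0.207] pointing down, gripper open.
Joint ranges: [-2.63, 2.63], [-0.94, 2.18], [0.31, 2.57], [-1.31, 4.45], [0, 2.66], [-2.55, 2.55]. Speed limits (rad/s): [2.57, 2.57, 3.14, 3.14, 3.14, 3.14].

INTERFACE

Orientations are given as a rotation vector (axis times angle).
In Python, from workcell import * gives the robot as it stands. The module is installed in compiled form; this text tells all that it offers.
- The arm moves only by the tool carry_out, never from a script. Its arguments are lists of equal length, an entry for each row: "offset": the shift along the tool's x, y, z in cm, a list of three; "delta_rot": the turn, a rotation vector about the tool's x, y, z in degrees, a list of three. A call has exactly 5 rows; each row shifts and turns the commanded pose from where the row before left it, along the tool's axes as they then stand; what a row does not reach is not made up. A row lasts 1/12 s, in which the tool goes at most 41.7 mm and 7.16 degrees, less where a joint would pass 70% of its speed; a pose out of reach is approached as far as the arm can. A call is refused whole if a number of a shift passes 4.17 or a number of a turn 7.16, either way. A call with a gripper value outside its range is refused whole. "fingers" is the opening, from -1 (shut) to 1 (fully open), set as the call begins (left out, the last holds). The fingers move at their own pace and stop on an object; "newtons" is the grip in N (left out, the last holds). Time passes only in rows, so rows that do not move let the fingers close, or fill a call up. It gives the time, the measured TCP pose, the force and the opening at its end, in the units of the state.
- read_state(): the state, without advancing time (a new reading comes with each control period).
- read_camera(name): name is "scene" or "top" or "wrist"; returns (picture, depth): 384x512x3 uint8, red, green, blue; 384x512 float32, m along the optical axis (not along the pixel's ray), 0 where there is no reading.
- get_calibration(name): a dict with "fx", "fy", "cx", "cy" (pixels), "R" (3x3) and "t" (3): a world point X has camera coordinates R X + t; the wrist camera has in their place "mount" (4x4, takes a point from camera to tool coordinates, whose origin is the TCP and whose axes are the tool frame's). Camera axes: x right, y down, z forward; pixel columns grow to the right and rows downward; lengths in m; the calibration is good to about 2 mm. A picture is of the moment at which its call begins: read the wrist's pose just before it. get_calibration takes no time and is no camera call.
- finish_job(): hands the job in, once; it reports no verdict.
The state is a dict: "time": time; "q": joint angles; "joint_vel": joint speeds; "joint_torque": joint torques, N m; "tool_pos": TCP position; "tcp_rot": TCP orientation; "wrist_force": force on the tool from outside, world axes, zero at the start; "torque": the same for the moment, N m; "width": opening from 0.0 (shut) to 1.0 (fully open).
Only numpy, scipy, OpenCV 4.12 (cv2) and the standard library are available. Lean on these libraries where they do the work, as an engineer would, in place of code of your own. Each camera call takes 0.05 s, during which the arm holds its last target. There are 200 camera calls.

TASK

Slide the turner's blade under the brittle rice cracker on the wooden board, using the board's raised lip as a stop, lift the cracker clear of the board on the blade and tip it gently onto the blue plate, so that it lies flat, same way up, near the middle. Touch the cracker only with the turner, do not press it hard or drop it from a height, do not dig the blade into the board, and leave the plate about where it is. Then stand the turner back on its steel drip plate, blade flat down, let go, and do not disturb the other things on the ledge.

Things in the scene. Friction and masses are not known exactly. Their poses are not given: they have to be found in the camera images.
- board: fixed wooden board, 220 mm long (its x), 180 mm wide (its y); origin at the centre of its underside; its flat top lies at z = 20 mm in its frame; level, but its height over the ledge varies by a few mm. At its +x end a raised lip runs along y: inner face at x = 95 mm, 15 mm thick, rising 22 mm above the board's top. The side and -x ends are open
- board_lip (a point): foot of the lip's inner face, at the board's top surface and mid-width; axes as the board's (x points into the lip, z up)
- cracker: loose round rice cracker, 90 mm across, 13 mm thick, 20 to 42 g, seeds on top; origin at the centre of its underside, z up through its top. The underside is flat to 28 mm radius, then slopes up to the 45 mm rim, whose lower edge is 5 mm above the board. It lies on the board, 0 to 40 mm short of the lip. It slides when pushed; pushed against the lip it stops and a thin blade can ride under it. Friction with blade, board and plate is about 0.5 to 0.75
- turner_grip (a point): turner (griddle spatula), about 0.24 kg: grip point, at the middle of the wooden handle's width and thickness. Axes are the turner's: x = forward along the blade, z = up from the blade. The handle is 90 mm long, 20 mm wide (y) and 24 mm thick, with flat sides; it leans back 30 degrees from z (its upper end towards -x) and extends 35 mm above and 55 mm below this point along its length. This point lies 95.5 mm behind the blade's centre and 77.6 mm above the blade's underside
- turner_blade (a point): centre of the underside of the turner's blade, same axes: flat aluminium sheet 110 mm long (x), 96 mm wide (y), 2 mm thick, front edge at x = +55 mm. The rear half carries a round neck along its midline from x = -26 mm back, up to 9 mm above the underside at x = -30 mm and 10 mm at -50 mm; it then rises to the handle. The turner stands by itself on its flat blade; at the start it stands on the drip plate
- drip_plate: fixed flat steel plate, 140 mm (x) by 120 mm (y), 4 mm thick, where the turner stands at the start, blade about centred and pointing along its x; origin at the centre of its underside
- plate: loose round blue plate, rim radius 100 mm, 18 mm high, 0.3 kg; origin at the centre of its underside; inner floor 5 mm above it, flat to 62 mm radius, then sloping up to the rim
- jar: bystander: glass jar with screw lid, radius 40, height 120 mm; origin under its centre
- bowls: bystander: stack of three blue bowls, radius 60, height 99 mm; origin under its centre
- chopstick_holder: bystander, fixed: wooden chopstick box with hinged lid, 90 x 240 x 58 mm with a knob on top; origin under its centre
- strainer: bystander: aluminium strainer basket, radius 60, height 70 mm, short handle along its x; origin under its centre
- skimmer: bystander: skimmer lying flat, 310 mm long along its x, at most 15 mm high; origin 160 mm from its handle's end
- salt_cup: bystander: steel salt cup, rim radius 28, height 40 mm; origin under its centre
- oil_bottle: bystander: oil bottle, radius 27, height 170 mm; origin under its centre

How it is judged:
On the way:
1. the cracker is carried on the turner's blade, at least 25 mm clear of the board's top, touching nothing else (z of cracker in the frame of board above 0.045 m and contact force between turner and cracker above 0.05 N and contact force between cracker and board below 0.01 N), for 0.2 s.
At the end, for the whole second after the job is handed in: Cracker at rest flat on the plate, right way up (0.2 rad), within 40 mm of its centre, free of the turner; plate flat, moved under 50 mm; turner at rest on the drip plate, blade flat down (0.12 rad, 12 mm high at most), blade centre within 50 mm of the drip plate's (horizontal distance between cracker and plate below 0.04 m and angle between cracker's own z axis and vertical below 0.2 rad and z of cracker in the frame of plate between 0 and 0.02 m and contact force between cracker and plate above 0.02 N and contact force between turner and cracker below 0.01 N and linear speed of each of cracker, turner below 0.02 m/s and angle between plate's own z axis and vertical below 0.08 rad and distance of plate from where it was at the start of the episode below 0.05 m and horizontal distance between turner_blade and drip_plate below 0.05 m and angle between turner_blade's own z axis and vertical below 0.12 rad and contact force between turner and drip_plate above 0.1 N and z of turner_blade in the frame of drip_plate below 0.012 m); the robot touches nothing.
It fails at once if the fingers or arm touch the cracker (contact force between any of the fingers, the arm and cracker above 0.2 N).
It fails at once if the brittle cracker is pressed with more than 20 N (contact force between cracker and anything else above 20 N).
It fails at once if the cracker is dropped or flung (faster than 1 m/s) (linear speed of cracker above 1 m/s).
It fails at once if the blade is dug into the board with more than 30 N (contact force between turner and board above 30 N).
It fails at once if a bystander is moved more than 30 mm, or the fixed chopstick box struck with more than 10 N (distance of any of jar, bowls, strainer, skimmer, salt_cup, oil_bottle from where it was at the start of the episode above 0.03 m or contact force between any of the arm, the fingers, turner and chopstick_holder above 10 N).
It also fails if it takes over 72 s, if anything falls off the work surface, if the arm or the gripper's body presses on something with over 40 N, if the wrist force passes 120 N, or if a joint passes its speed limit or range.

## Working session

There is one attempt and no reset: what is moved stays moved. The work goes in short steps, Python scripts to look and compute and a tool call to move; the robot and the scene stay as the last step left them, time stands still between calls to the robot, and variables do not carry over. Pictures are saved under pics/ and viewed, about 8 in all and at most 12, crops included, and the job is handed in when it is done.

Besides the shell and the picture viewer there is one more tool, called after "Emit:" by a JSON object that holds its "fn" and its "kwargs". carry_out: Moves the arm, as the interface text tells. Its arguments: {"type":"object","properties":{"offset":{"type":"array"},"delta_rot":{"type":"array"},"fingers":{"type":"number"},"newtons":{"type":"number"}},"required":["offset","delta_rot"]}

```bash
mkdir -p pics; python3 - <<'E'
from workcell import *
import cv2,numpy as np
print(read_state())
for n in("scene","top"):
    p,d=read_camera(n); np.save(f"pics/{n}_d.npy",d); cv2.imwrite(f"pics/{n}.png",p[:,:,::-1]); 
    print(get_calibration(n))
    if n=="top": cv2.imwrite("pics/top_big.png",cv2.resize(p[:,:,::-1],(800,600),interpolation=cv2.INTER_CUBIC))
print(get_calibration("wrist"))
E
```

```text
{'time': 0.0, 'q': array([-1.26390517e+00,  2.64771442e-01,  1.60538662e+00,  1.48823922e-05,
        1.27369407e+00, -3.68888800e-02]), 'joint_vel': array([ 0.00112819,  0.00137571,  0.00120707, -0.00102754, -0.00016487,
       -0.00043795]), 'joint_torque': array([-1.16191448e-03, -5.15106905e+01, -3.67314219e+01,  1.19619322e-04,
        1.28072887e-02,  1.21124683e-05]), 'tool_pos': array([ 0.22727893, -0.63474604,  0.20554295]), 'tcp_rot': array([ 0.95372737,  1.35428451, -0.95144504]), 'wrist_force': array([0.28568885, 0.20625982, 0.24132442]), 'torque': array([-0.01287809, -0.05164585,  0.01782419]), 'width': 0.997762262523577}
{'fx': 404.48952155468436, 'fy': 404.48952155468436, 'cx': 259.715908225621, 'cy': 201.33318392654957, 'R': array([[ 0.68551871,  0.72792201, -0.01391549],
       [ 0.42076353, -0.41170631, -0.80836623],
       [-0.59415667,  0.54829505, -0.58851541]]), 't': array([-0.3733689 , -0.15512034,  1.61303882])}
{'fx': 436.097825207973, 'fy': 436.097825207973, 'cx': 248.74172947248516, 'cy': 192.74162042695426, 'R': array([[ 0.00563933, -0.99997189,  0.004941  ],
       [-0.98238564, -0.00646292, -0.18675303],
       [ 0.18677971, -0.0038008 , -0.98239447]]), 't': array([-0.01039453,  0.5472921 ,  1.21736366])}
{'fx': 316.94185036576454, 'fy': 316.94185036576454, 'cx': 256.53209482500193, 'cy': 192.74748753034427, 'mount': array([[ 1.16178619e-03, -2.61585770e-01,  9.65179535e-01,
        -1.66873149e-01],
       [ 7.48098146e-04, -9.65179689e-01, -2.61586712e-01,
         6.53987085e-02],
       [ 9.99999045e-01,  1.02595685e-03, -9.25640600e-04,
        -4.53014773e-04],
       [ 0.00000000e+00,  0.00000000e+00,  0.00000000e+00,
         1.00000000e+00]])}
```

View pics/top_big.png

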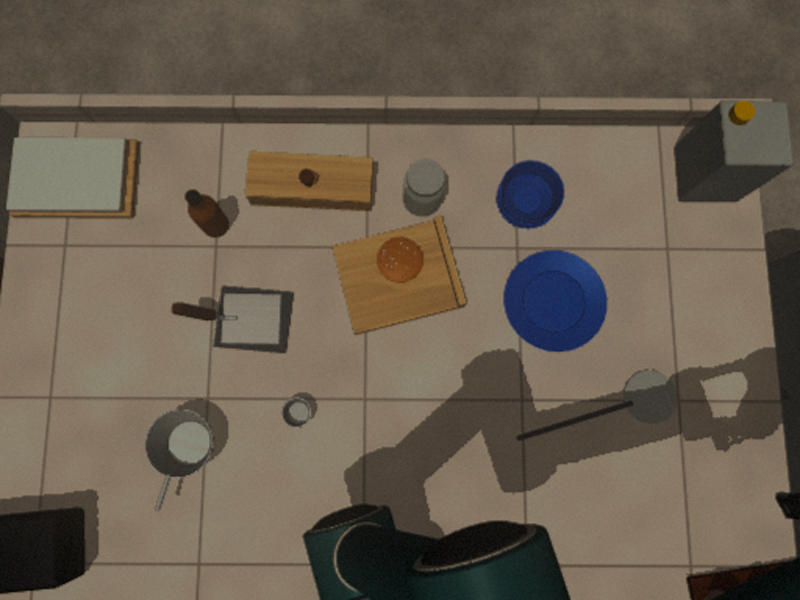

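View pics/scene.png

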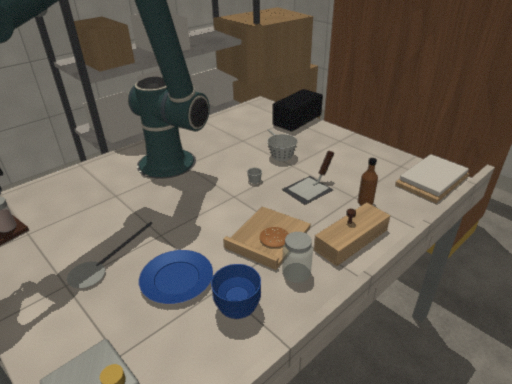

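```bash
cat >h.py <<'E'
from workcell import *
import numpy as np, cv2
from scipy.spatial.transform import Rotation as Ro
np.set_printoptions(precision=4,suppress=True)
def ray(c,px,R,t,z=None,d=None):
    v=np.array([(px[0]-c['cx'])/c['fx'],(px[1]-c['cy'])/c['fy'],1.])
    o=-R.T@t; w=R.T@v
    return o+w*(d if d is not None else (z-o[2])/w[2])
def cam(n,s=None):
    c=get_calibration(n)
    if n!='wrist': return c,c['R'],np.array(c['t'])
    s=s or read_state(); T=np.eye(4);T[:3,:3]=Ro.from_rotvec(s['tcp_rot']).as_matrix();T[:3,3]=s['tool_pos']
    W=np.linalg.inv(T@c['mount']); return c,W[:3,:3],W[:3,3]
def cloud(n,d,s=None):
    c,R,t=cam(n,s); v,u=np.mgrid[:d.shape[0],:d.shape[1]]
    P=np.stack([(u-c['cx'])/c['fx']*d,(v-c['cy'])/c['fy']*d,d],-1)
    return (P-t)@R
def show(): 
    s=read_state(); print('t',s['time'],'q',s['q'],'p',s['tool_pos'],'F',s['wrist_force'],'M',s['torque'],'w',s['width']); print(Ro.from_rotvec(s['tcp_rot']).as_matrix()); return s
E
python3 - <<'E'
from h import *
show()
d=np.load('pics/top_d.npy'); p=cv2.imread('pics/top.png'); c,R,t=cam('top'); P=cloud('top',d)
for n,pts,z in [('board',[(332,247),(355,333),(466,304),(441,217)],None),('lipin',[(434,221),(459,307)],None),('drip',[(222,286),(294,291),(287,353),(214,347)],.004),('handle',[(175,309),(182,309),(210,315)],None),('blade',[(221,291),(281,293),(277,347),(217,344)],.006),('plate',[(555,301)],.005),('cracker',[(400,259)],None),('cup',[(298,411)],.04)]:
    for a in pts:
        q=(a[0]*.64,a[1]*.64); dd=d[int(q[1]),int(q[0])]
        print(n,a,'depth pt',ray(c,q,R,t,d=dd), '' if z is None else ray(c,q,R,t,z=z))
hsv=cv2.cvtColor(p,cv2.COLOR_BGR2HSV)
m=(hsv[...,0]<14)&(hsv[...,1]>150)&(hsv[...,2]>90); m[:, :235]=0;m[:,280:]=0;m[:140]=0;m[195:]=0
Q=P[m]; print('cracker',m.sum(),np.median(Q,0),Q.min(0),Q.max(0))
X=P[190:205,215:235].reshape(-1,3); print('board z',np.median(X[:,2]))
m=(hsv[...,0]>100)&(hsv[...,0]<130)&(hsv[...,1]>120); m[:160]=0; m[228:]=0; Q=P[m];print('plate',m.sum(),(Q.min(0)+Q.max(0))/2,Q.min(0),Q.max(0))
v=p[180:230,105:192]; cv2.imwrite('pics/a.png',cv2.resize(p[130:230,105:305],None,fx=4,fy=4,interpolation=cv2.INTER_CUBIC))
E
```

```text
t 0.1 q [-1.2639  0.2647  1.6052 -0.      1.2737 -0.0369] p [ 0.2273 -0.6348  0.2057] F [ 0.3457 -0.3761 -0.6183] M [ 0.0181  0.029  -0.0192] w 0.9994703627769534
[[-0.0006  0.9415  0.337 ]
 [ 0.002   0.337  -0.9415]
 [-1.      0.0001 -0.0021]]
board (332, 247) depth pt [0.6648 0.1048 0.0006] 
board (355, 333) depth pt [0.4924 0.0564 0.0146] 
board (466, 304) depth pt [ 0.5518 -0.1568  0.004 ] 
board (441, 217) depth pt [ 0.7164 -0.1073  0.036 ] 
lipin (434, 221) depth pt [ 0.7134 -0.0949  0.0198] 
lipin (459, 307) depth pt [ 0.5446 -0.1425  0.0103] 
drip (222, 286) depth pt [0.5845 0.3165 0.0026] [0.5842 0.3161 0.004 ]
drip (294, 291) depth pt [ 0.5768  0.1773 -0.0036] [0.5752 0.1763 0.004 ]
drip (287, 353) depth pt [0.4549 0.1862 0.0013] [0.4546 0.1858 0.004 ]
drip (214, 347) depth pt [ 0.4658  0.3264 -0.0006] [0.4652 0.3252 0.004 ]
handle (175, 309) depth pt [0.5202 0.3719 0.1069] 
handle (182, 309) depth pt [0.5188 0.3569 0.1154] 
handle (210, 315) depth pt [0.5186 0.323  0.0547] 
blade (221, 291) depth pt [0.5739 0.3171 0.0058] [0.5739 0.317  0.006 ]
blade (281, 293) depth pt [0.5709 0.2011 0.005 ] [0.5707 0.201  0.006 ]
blade (277, 347) depth pt [0.4664 0.2058 0.0003] [0.4657 0.2049 0.006 ]
blade (217, 344) depth pt [0.4711 0.32   0.0035] [0.4708 0.3193 0.006 ]
plate (555, 301) depth pt [ 0.5588 -0.3292  0.0043] [ 0.5586 -0.329   0.005 ]
cracker (400, 259) depth pt [ 0.6351 -0.0285  0.025 ] 
cup (298, 411) depth pt [0.3456 0.1614 0.0054] [0.3447 0.157  0.04  ]
cracker 462 [ 0.6354 -0.0285  0.0261] [ 0.3103 -0.0712  0.0141] [0.6795 0.0167 1.2982]
board z 0.011905914497284327
plate 3285 [ 0.4828 -0.2128  0.6478] [ 0.3103 -0.4234 -0.0027] [ 0.6552 -0.0022  1.2982]
```

View pics/a.png

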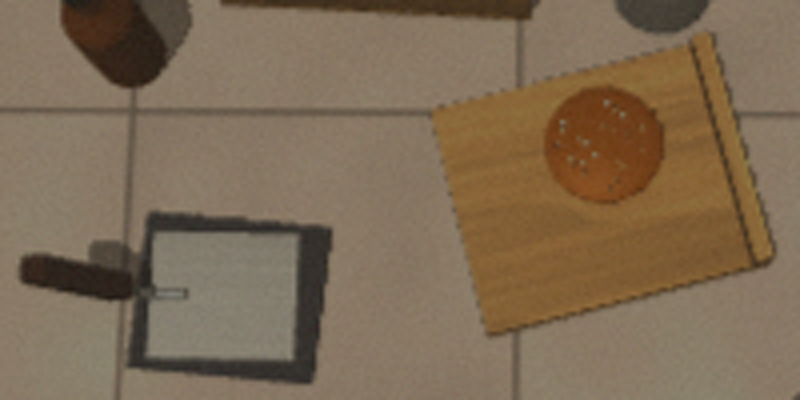

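```bash
cat >>h.py <<'E'
from scipy.linalg import logm,expm
def T(p,R): M=np.eye(4);M[:3,:3]=R;M[:3,3]=p;return M
def now(s=None):
    s=s or read_state(); return T(s['tool_pos'],Ro.from_rotvec(s['tcp_rot']).as_matrix())
def screw(A,B,N=None):
    """identical rows taking A to B"""
    X=np.real(logm(np.linalg.inv(A)@B)); rv=np.degrees([X[2,1],X[0,2],X[1,0]]); v=X[:3,3]*100
    n=max(np.linalg.norm(rv)/7,np.linalg.norm(v)/4.1); N=N or int(np.ceil(n/5)*5)
    print('min rows',n,'N',N,'offset',np.round(v/N,3),'rot',np.round(rv/N,3))
    for k in range(0,N+1,5): print('  ',(A@expm(X*k/N))[:3,3], end='')
    print(); return v/N,rv/N
def pose(blade,u,pitch=0,sgn=1):
    """tool pose holding turner: blade = centre of underside, u = forward (unit horiz), pitch nose-down rad"""
    u=np.array([u[0],u[1],0.]);u/=np.linalg.norm(u); z=np.array([0,0,1.]); l=np.cross(z,u) # turner y
    Rt=np.c_[u,l,z]@Ro.from_euler('y',pitch).as_matrix()
    x=Rt@[.5,0,-np.sqrt(.75)]; zt=sgn*Rt[:,1]; R=np.c_[x,np.cross(zt,x),zt]
    return T(np.array(blade)+Rt@[-.0955,0,.0776]+.019*x,R)
E
python3 - <<'E'
from h import *
c,R,t=cam('top')
f=lambda u,v,z: ray(c,(104.9+u/4,129.9+v/4),R,t,z=z)
b=[f(*a,.006) for a in [(152,232),(299,235),(296,360),(147,360)]]
bc=np.mean(b,0); u=(b[1]+b[2]-b[0]-b[3]); print('blade',bc,u/np.linalg.norm(u))
dr=[f(*a,.004) for a in [(150,212),(330,230),(312,382),(128,366)]]; dc=np.mean(dr,0);du=dr[1]+dr[2]-dr[0]-dr[3];print('drip',dc,du/np.linalg.norm(du))
zb=.0125
l0,l1=f(692,45,zb),f(752,265,zb); c0,c1,c3=f(433,110,zb),f(490,333,zb),f(768,265,zb)
print('lip',l0,l1,np.linalg.norm(l0-l1),'corners',c0,c1,c3, np.linalg.norm(c0-c1))
w=l1-l0; w/=np.linalg.norm(w); print('lip dir angle',np.degrees(np.arctan2(w[1],w[0])),'left dir',np.degrees(np.arctan2(*(c1-c0)[[1,0]])),'bottom dir',np.degrees(np.arctan2(*(c3-c1)[[1,0]])))
print('cracker',f(605,145,.02))
p=cv2.imread('pics/top.png');d=np.load('pics/top_d.npy');hsv=cv2.cvtColor(p,cv2.COLOR_BGR2HSV)
m=((hsv[...,0]>100)&(hsv[...,0]<130)&(hsv[...,1]>120)).astype(np.uint8); m[:155]=0;m[230:]=0;m[:,:310]=0;m[:,400:]=0
(x,y),r=cv2.minEnclosingCircle(cv2.findNonZero(m)); print('plate px',x,y,r,ray(c,(x,y),R,t,z=.015))
up=np.array([u[0],u[1],0])/np.linalg.norm(u[:2]); 
for s in(1,-1):
    B=pose([bc[0],bc[1],.004],up,0,s); print(B)
    C=B.copy();C[:3,3]-=.10*B[:3,0]; screw(now(),C)
E
```

```text
blade [0.52   0.2563 0.006 ] [-0.004 -1.     0.   ]
drip [0.5199 0.2518 0.004 ] [-0.0876 -0.9962  0.    ]
lip [ 0.7166 -0.0958  0.0125] [ 0.5452 -0.1397  0.0125] 0.17690816580106708 corners [0.6637 0.1018 0.0125] [0.4926 0.0559 0.0125] [ 0.5453 -0.1517  0.0125] 0.17714227679506225
lip dir angle -165.66207021848408 left dir -164.97022971054488 bottom dir -75.74280126919754
cracker [ 0.6352 -0.0291  0.02  ]
plate px 355.2126159667969 191.92718505859375 33.147727966308594 [ 0.5589 -0.3266  0.015 ]
[[-0.002   0.0034  1.      0.5203]
 [-0.5     0.866  -0.004   0.3423]
 [-0.866  -0.5     0.      0.0651]
 [ 0.      0.      0.      1.    ]]
min rows 28.057038527253532 N 30 offset [-0.826  3.522 -1.272] rot [-2.279 -0.614 -0.874]
   [ 0.2273 -0.6348  0.2057]   [ 0.3598 -0.5007  0.2386]   [ 0.4642 -0.3411  0.2539]   [ 0.5352 -0.1635  0.2517]   [0.5693 0.0238 0.2327]   [0.5644 0.2121 0.1986]   [0.5205 0.3923 0.1517]
[[-0.002  -0.0034 -1.      0.5203]
 [-0.5    -0.866   0.004   0.3423]
 [-0.866   0.5    -0.      0.0651]
 [ 0.      0.      0.      1.    ]]
min rows 30.55430432440408 N 35 offset [-0.45  -1.115 -3.371] rot [ 3.058 -0.822  0.578]
   [ 0.2273 -0.6348  0.2057]   [ 0.1373 -0.4816  0.2213]   [ 0.0903 -0.3095  0.2237]   [ 0.0907 -0.1313  0.2155]   [0.1388 0.0398 0.2001]   [0.2315 0.1911 0.1816]   [0.3619 0.3115 0.164 ]   [0.5205 0.3923 0.1517]
```

Emit:
{"fn": "carry_out", "kwargs": {"offset": [[-0.83,3.52,-1.27],[-0.83,3.52,-1.27],[-0.83,3.52,-1.27],[-0.83,3.52,-1.27],[-0.83,3.52,-1.27]], "delta_rot": [[-2.28,-0.61,-0.87],[-2.28,-0.61,-0.87],[-2.28,-0.61,-0.87],[-2.28,-0.61,-0.87],[-2.28,-0.61,-0.87]], "fingers": 1}}

```text
time: 0.52
tool_pos: [0.3632, -0.5031, 0.2414]
tcp_rot: [0.723, 1.418, -0.875]
wrist_force: [0.4, -0.7, -0.1]
width: 0.999
```

Emit:
{"fn": "carry_out", "kwargs": {"offset": [[-0.83,3.52,-1.27],[-0.83,3.52,-1.27],[-0.83,3.52,-1.27],[-0.83,3.52,-1.27],[-0.83,3.52,-1.27]], "delta_rot": [[-2.28,-0.61,-0.87],[-2.28,-0.61,-0.87],[-2.28,-0.61,-0.87],[-2.28,-0.61,-0.87],[-2.28,-0.61,-0.87]]}}

```text
time: 0.93
tool_pos: [0.4706, -0.3453, 0.2587]
tcp_rot: [0.495, 1.468, -0.792]
wrist_force: [0.0, -0.3, -0.6]
width: 0.996
```

Emit:
{"fn": "carry_out", "kwargs": {"offset": [[-0.83,3.52,-1.27],[-0.83,3.52,-1.27],[-0.83,3.52,-1.27],[-0.83,3.52,-1.27],[-0.83,3.52,-1.27]], "delta_rot": [[-2.28,-0.61,-0.87],[-2.28,-0.61,-0.87],[-2.28,-0.61,-0.87],[-2.28,-0.61,-0.87],[-2.28,-0.61,-0.87]]}}

```text
time: 1.35
tool_pos: [0.5449, -0.169, 0.2582]
tcp_rot: [0.267, 1.505, -0.704]
wrist_force: [-0.0, -0.4, 0.3]
width: 1.004
```

Emit:
{"fn": "carry_out", "kwargs": {"offset": [[-0.83,3.52,-1.27],[-0.83,3.52,-1.27],[-0.83,3.52,-1.27],[-0.83,3.52,-1.27],[-0.83,3.52,-1.27]], "delta_rot": [[-2.28,-0.61,-0.87],[-2.28,-0.61,-0.87],[-2.28,-0.61,-0.87],[-2.28,-0.61,-0.87],[-2.28,-0.61,-0.87]]}}

```text
time: 1.77
tool_pos: [0.5824, 0.0178, 0.2407]
tcp_rot: [0.04, 1.528, -0.611]
wrist_force: [0.7, -0.2, 1.0]
width: 1.001
```

Emit:
{"fn": "carry_out", "kwargs": {"offset": [[-0.83,3.52,-1.27],[-0.83,3.52,-1.27],[-0.83,3.52,-1.27],[-0.83,3.52,-1.27],[-0.83,3.52,-1.27]], "delta_rot": [[-2.28,-0.61,-0.87],[-2.28,-0.61,-0.87],[-2.28,-0.61,-0.87],[-2.28,-0.61,-0.87],[-2.28,-0.61,-0.87]]}}

```text
time: 2.18
tool_pos: [0.5811, 0.2062, 0.208]
tcp_rot: [-0.186, 1.537, -0.514]
wrist_force: [0.9, -0.2, 0.2]
width: 1.002
```

Emit:
{"fn": "carry_out", "kwargs": {"offset": [[-0.83,3.52,-1.27],[-0.83,3.52,-1.27],[-0.83,3.52,-1.27],[-0.83,3.52,-1.27],[-0.83,3.52,-1.27]], "delta_rot": [[-2.28,-0.61,-0.87],[-2.28,-0.61,-0.87],[-2.28,-0.61,-0.87],[-2.28,-0.61,-0.87],[-2.28,-0.61,-0.87]]}}

```text
time: 2.6
tool_pos: [0.5407, 0.3875, 0.1623]
tcp_rot: [-0.41, 1.533, -0.412]
wrist_force: [-0.0, -0.7, 0.7]
width: 0.999
```

```bash
python3 - <<'E'
from h import *
s=show(); 
p,d=read_camera('wrist'); np.save('pics/w1_d.npy',d); cv2.imwrite('pics/w1.png',p[:,:,::-1])
up=np.array([-.004,-1,0]); B=pose([.520,.2563,.004],up); C=B.copy();C[:3,3]-=.1*B[:3,0]; screw(now(),C,5)
E
```

```text
t 2.6 q [ 0.7827  0.5362  1.4074 -0.3614  1.5851  0.8506] p [0.5407 0.3875 0.1623] F [-0.0172 -0.6786  0.6774] M [ 0.2453 -0.054   0.0153] w 0.9994024929533897
[[-0.0017  0.0011  1.    ]
 [-0.5003  0.8658 -0.0018]
 [-0.8658 -0.5003 -0.0009]]
min rows 0.4135199132813911 N 5 offset [ 0.125  0.027 -0.314] rot [ 0.133 -0.012 -0.026]
   [0.5363 0.3943 0.1578]   [0.5205 0.3923 0.1517]
```

View pics/w1.png

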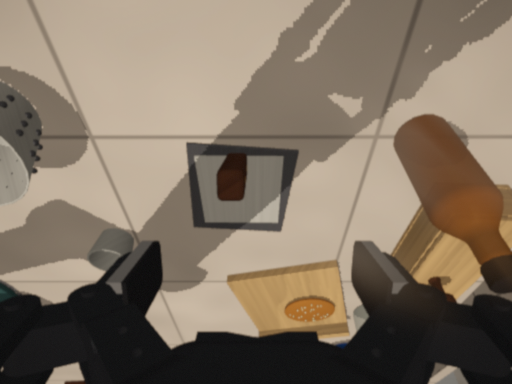

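```bash
python3 - <<'E'
from h import *
p=cv2.imread('pics/w1.png');d=np.load('pics/w1_d.npy')
cv2.imwrite('pics/w1c.png',cv2.resize(p[135:240,170:310],None,fx=5.5,fy=5.5,interpolation=cv2.INTER_CUBIC))
c,R,t=cam('wrist')
for y in range(150,206,5): print(y,[ (P:=ray(c,(x,y),R,t,d=d[y,x])).round(3) for x in (226,233,240)])
E
```

```text
150 [array([ 0.502,  0.328, -0.002]), array([ 0.51 ,  0.328, -0.002]), array([ 0.517,  0.329, -0.001])]
155 [array([ 0.502,  0.321, -0.002]), array([0.514, 0.356, 0.043]), array([0.52 , 0.356, 0.043])]
160 [array([0.51 , 0.369, 0.066]), array([0.516, 0.371, 0.067]), array([0.521, 0.371, 0.067])]
165 [array([0.512, 0.381, 0.086]), array([0.517, 0.381, 0.087]), array([0.523, 0.381, 0.086])]
170 [array([0.514, 0.388, 0.1  ]), array([0.519, 0.388, 0.1  ]), array([0.523, 0.387, 0.099])]
175 [array([0.514, 0.386, 0.103]), array([0.519, 0.386, 0.103]), array([0.524, 0.386, 0.102])]
180 [array([0.514, 0.383, 0.105]), array([0.519, 0.383, 0.105]), array([0.524, 0.383, 0.105])]
185 [array([0.514, 0.38 , 0.107]), array([0.518, 0.379, 0.106]), array([0.524, 0.38 , 0.106])]
190 [array([0.514, 0.376, 0.108]), array([0.519, 0.377, 0.109]), array([0.524, 0.377, 0.109])]
195 [array([0.514, 0.374, 0.111]), array([0.518, 0.374, 0.11 ]), array([0.523, 0.373, 0.11 ])]
200 [array([0.513, 0.37 , 0.112]), array([0.518, 0.369, 0.111]), array([0.515, 0.253, 0.   ])]
205 [array([0.497, 0.244, 0.   ]), array([ 0.506,  0.244, -0.   ]), array([0.515, 0.244, 0.   ])]
```

View pics/w1c.png

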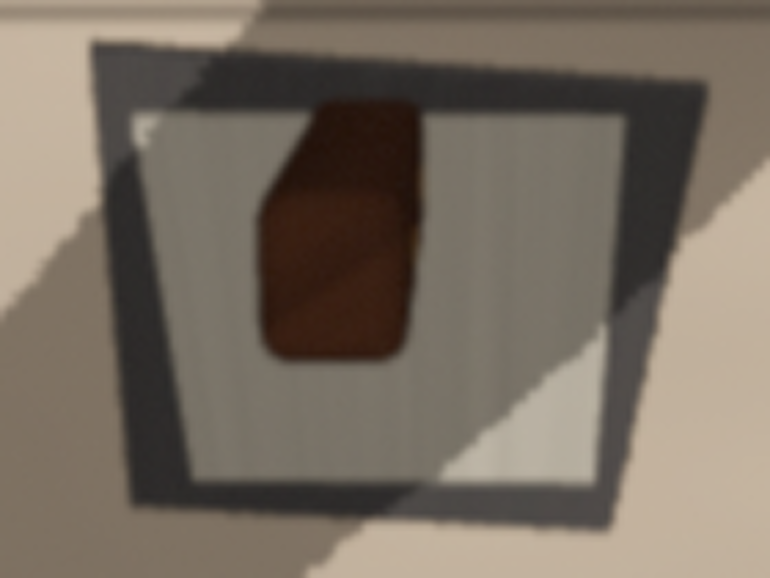

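```bash
python3 - <<'E'
from h import *
d=np.load('pics/w1_d.npy'); c,R,t=cam('wrist'); g=lambda u,v,z: ray(c,(169.9+u/5.5,134.9+v/5.5),R,t,z=z)
b=[g(*a,.006) for a in [(133,115),(627,115),(597,484),(192,486)]]; print(np.array(b),np.mean(b,0)); 
b=[g(*a,.004) for a in [(92,42),(708,85),(610,530),(130,505)]]; print(np.array(b),np.mean(b,0)); 
P=cloud('wrist',d)
for (u0,u1,v0,v1) in [(300,350,20,60),(120,160,170,210),(210,225,205,222),(190,194,150,220)]: print(np.median(P[v0:v1,u0:u1].reshape(-1,3),0))
print(P[228,194:282:10])
E
```

```text
[[0.469  0.3258 0.006 ]
 [0.5637 0.327  0.006 ]
 [0.564  0.2167 0.006 ]
 [0.4682 0.2146 0.006 ]] [0.5162 0.271  0.006 ]
[[0.4631 0.3414 0.004 ]
 [0.5787 0.3328 0.004 ]
 [0.5684 0.1968 0.004 ]
 [0.4519 0.2047 0.004 ]] [0.5155 0.2689 0.004 ]
[ 0.59    0.4401 -0.0051]
[ 0.3931  0.265  -0.0046]
[0.4849 0.2292 0.0007]
[ 0.4585  0.2778 -0.0011]
[[ 0.4491  0.19   -0.0056]
 [ 0.463   0.1901 -0.0057]
 [ 0.477   0.191  -0.0051]
 [ 0.4914  0.1963 -0.001 ]
 [ 0.5049  0.195  -0.0023]
 [ 0.5186  0.1966 -0.0012]
 [ 0.5322  0.1959 -0.0018]
 [ 0.5458  0.1965 -0.0016]
 [ 0.5594  0.1961 -0.002 ]]
```

```bash
python3 - <<'E'
from h import *
s=show()
s0=dict(tool_pos=np.array([.5407,.3875,.1623]),tcp_rot=np.array([-.41,1.533,-.412]))
d=np.load('pics/w1_d.npy'); c,R,t=cam('wrist',s0); g=lambda u,v,z: ray(c,(169.9+u/5.5,134.9+v/5.5),R,t,z=z)
b=[g(*a,.006) for a in [(133,115),(627,115),(597,484),(192,486)]]; print(np.array(b),np.mean(b,0)); 
b=[g(*a,.004) for a in [(92,42),(708,85),(610,530),(130,505)]]; print(np.array(b),np.mean(b,0)); 
P=cloud('wrist',d,s0)
for (u0,u1,v0,v1) in [(300,350,20,60),(120,160,170,210),(210,225,205,222)]: print(np.median(P[v0:v1,u0:u1].reshape(-1,3),0))
print(P[155:205:5,233])
E
```

```text
t 2.65 q [ 0.7917  0.5421  1.4061 -0.3553  1.5827  0.8508] p [0.5363 0.3943 0.1578] F [-0.8979  3.6228 -2.5007] M [ 0.413   0.0379 -0.0122] w 1.0022831698911825
[[-0.003  -0.0082  1.    ]
 [-0.4981  0.8671  0.0056]
 [-0.8671 -0.498  -0.0067]]
[[0.4727 0.3156 0.006 ]
 [0.569  0.3157 0.006 ]
 [0.5686 0.203  0.006 ]
 [0.471  0.2021 0.006 ]] [0.5203 0.2591 0.006 ]
[[0.4669 0.3316 0.004 ]
 [0.5844 0.3215 0.004 ]
 [0.5729 0.1826 0.004 ]
 [0.4543 0.1924 0.004 ]] [0.5196 0.257  0.004 ]
[ 0.5956  0.4325 -0.0004]
[ 0.3975  0.2587 -0.0005]
[0.489  0.2224 0.0055]
[[0.5185 0.3494 0.0473]
 [0.5205 0.3636 0.0718]
 [0.5222 0.3746 0.0911]
 [0.5232 0.3812 0.1044]
 [0.5233 0.3795 0.1078]
 [0.5233 0.3766 0.1099]
 [0.5231 0.3722 0.1103]
 [0.5231 0.37   0.1132]
 [0.523  0.3668 0.115 ]
 [0.5229 0.3625 0.1159]]
```

Emit:
{"fn": "carry_out", "kwargs": {"offset": [[0.0,0.0,0.0],[0.0,0.0,0.0],[0.0,0.0,0.0],[0,0,0],[0,0,0]], "delta_rot": [[0,0,0],[0,0,0],[0,0,0],[0,0,0],[0,0,0]]}}

```text
time: 3.07
tool_pos: [0.5423, 0.3845, 0.1643]
tcp_rot: [-0.405, 1.532, -0.414]
wrist_force: [0.2, 0.2, -0.3]
width: 0.997
```

```bash
python3 - <<'E'
from h import *
show(); B=pose([.5208,.258,.004],[-.008,-1]); print(B); C=B.copy();C[:3,3]-=.06*B[:3,0]; screw(now(),C,5); screw(C,B,5)
E
```

```text
t 3.0667 q [ 0.778   0.5319  1.4093 -0.3616  1.5848  0.8502] p [0.5423 0.3845 0.1643] F [ 0.2376  0.2064 -0.3131] M [ 0.2574 -0.0036  0.0173] w 0.9972651651685784
[[-0.0022  0.0056  1.    ]
 [-0.4988  0.8667 -0.0059]
 [-0.8667 -0.4988  0.0009]]
[[-0.004   0.0069  1.      0.5215]
 [-0.5     0.866  -0.008   0.344 ]
 [-0.866  -0.5     0.      0.0651]
 [ 0.      0.      0.      1.    ]]
min rows 1.2813631674184809 N 5 offset [ 0.924  0.287 -0.41 ] rot [ 0.016  0.021 -0.016]
   [0.5423 0.3845 0.1643]   [0.5217 0.374  0.1171]
min rows 1.4634146341463423 N 5 offset [1.2 0.  0. ] rot [0. 0. 0.]
   [0.5217 0.374  0.1171]   [0.5215 0.344  0.0651]
```

Emit:
{"fn": "carry_out", "kwargs": {"offset": [[0.5,0.36,-0.51],[0.5,0.36,-0.51],[0.5,0.36,-0.51],[0.5,0.35,-0.52],[0,0,0]], "delta_rot": [[0,0,0],[0,0,0],[0,0,0],[0,0,0],[0,0,0]]}}

```text
time: 3.48
tool_pos: [0.5187, 0.3876, 0.1367]
tcp_rot: [-0.41, 1.535, -0.414]
wrist_force: [-1.1, 1.1, -1.3]
width: 1.002
```

Emit:
{"fn": "carry_out", "kwargs": {"offset": [[1.31,0,0],[1.31,0,0],[1.31,0,0],[1.31,0,0],[0,0,0]], "delta_rot": [[0,0,0],[0,0,0],[0,0,0],[0,0,0],[0,0,0]]}}

```text
time: 3.9
tool_pos: [0.5191, 0.3588, 0.0897]
tcp_rot: [-0.411, 1.537, -0.417]
wrist_force: [-0.4, 0.6, -0.7]
width: 1.003
```

```bash
python3 - <<'E'
from h import *
show(); B=pose([.5208,.258,.004],[-.008,-1]); screw(now(),B,5)
E
```

```text
t 3.9 q [ 0.7753  0.5387  1.547  -0.3652  1.4559  0.8957] p [0.5191 0.3588 0.0897] F [-0.4161  0.5642 -0.6704] M [ 0.2326 -0.0516 -0.0287] w 1.0025288147059919
[[-0.0068  0.002   1.    ]
 [-0.5034  0.864  -0.0051]
 [-0.864  -0.5034 -0.0048]]
min rows 0.7017241448088832 N 5 offset [ 0.573 -0.009  0.051] rot [ 0.056 -0.031  0.046]
   [0.5191 0.3588 0.0897]   [0.5215 0.344  0.0651]
```

Emit:
{"fn": "carry_out", "kwargs": {"offset": [[0.7,0,0.06],[0.7,0,0.06],[0.7,0,0.06],[0.7,0,0.07],[0,0,0]], "delta_rot": [[0,0,0],[0,0,0],[0,0,0],[0,0,0],[0,0,0]]}}

```text
time: 4.32
tool_pos: [0.5227, 0.3469, 0.0678]
tcp_rot: [-0.408, 1.534, -0.414]
wrist_force: [-0.9, -0.5, -1.3]
width: 0.998
```

Emit:
{"fn": "carry_out", "kwargs": {"offset": [[0,0,0],[0,0,0],[0,0,0],[0,0,0],[0,0,0]], "delta_rot": [[0,0,0],[0,0,0],[0,0,0],[0,0,0],[0,0,0]], "fingers": -0.2, "newtons": 30}}

```text
time: 4.73
tool_pos: [0.5234, 0.3485, 0.0696]
tcp_rot: [-0.407, 1.532, -0.412]
wrist_force: [-0.4, -0.7, -0.1]
width: 0.401
```

```bash
python3 - <<'E'
from h import *
show(); B=pose([.5208,.258,.004],[-.008,-1]); screw(now(),B,5)
E
```

```text
t 4.7333 q [ 0.7618  0.546   1.575  -0.3734  1.4114  0.899 ] p [0.5234 0.3485 0.0696] F [-0.3513 -0.7027 -0.0721] M [ 0.2306  0.0459 -0.062 ] w 0.4007071850584306
[[-0.0013  0.0033  1.    ]
 [-0.4989  0.8666 -0.0035]
 [-0.8666 -0.4989  0.0005]]
min rows 0.16229571418475683 N 5 offset [ 0.123 -0.034 -0.038] rot [ 0.042  0.031 -0.014]
   [0.5234 0.3485 0.0696]   [0.5215 0.344  0.0651]
```

Emit:
{"fn": "carry_out", "kwargs": {"offset": [[0.3,0,0],[0.3,0,0],[0,0,0],[0,0,0],[0,0,0]], "delta_rot": [[0,0,0],[0,0,0],[0,0,0],[0,0,0],[0,0,0]]}}

```text
time: 5.15
tool_pos: [0.5232, 0.345, 0.0639]
tcp_rot: [-0.407, 1.533, -0.413]
wrist_force: [-0.6, -0.4, 0.0]
width: 0.397
```

Emit:
{"fn": "carry_out", "kwargs": {"offset": [[0,0,0],[0,0,0],[0,0,0],[0,0,0],[0,0,0]], "delta_rot": [[0,0,0],[0,0,0],[0,0,0],[0,0,0],[0,0,0]], "fingers": -1, "newtons": 40}}

```text
time: 5.57
tool_pos: [0.5232, 0.3453, 0.0642]
tcp_rot: [-0.407, 1.533, -0.413]
wrist_force: [-0.2, 0.6, 1.1]
width: 0.224
```

Emit:
{"fn": "carry_out", "kwargs": {"offset": [[0,0,0],[0,0,0],[0,0,0],[0,0,0],[0,0,0]], "delta_rot": [[0,0,0],[0,0,0],[0,0,0],[0,0,0],[0,0,0]], "newtons": 115}}

```text
time: 5.98
tool_pos: [0.5234, 0.3454, 0.0644]
tcp_rot: [-0.407, 1.532, -0.412]
wrist_force: [-0.4, 1.2, 2.8]
width: 0.216
```

```bash
python3 - <<'E'
from h import *
for i in range(4):
    s=read_state(); print(s['tool_pos'],s['tcp_rot'],s['wrist_force'],s['torque'])
    p,d=read_camera('wrist')
show(); cv2.imwrite('pics/w2.png',p[:,:,::-1]); np.save('pics/w2_d.npy',d)
B=pose([.5208,.258,.004],[-.008,-1]); screw(now(),B,5)
E
```

```text
[0.5234 0.3454 0.0644] [-0.4065  1.5323 -0.4124] [-0.3717  1.1636  2.7784] [ 0.278   0.0455 -0.1131]
[0.5234 0.3455 0.0643] [-0.4065  1.5323 -0.4123] [-0.5312  1.7834  2.5021] [ 0.2759  0.0529 -0.1272]
[0.5234 0.3455 0.0643] [-0.4066  1.5323 -0.4123] [0.1175 1.6223 3.7118] [ 0.3171  0.0287 -0.1018]
[0.5234 0.3455 0.0643] [-0.4066  1.5323 -0.4123] [-0.9678  0.8592  2.5728] [ 0.2823  0.0547 -0.1189]
t 6.1833 q [ 0.7588  0.5479  1.5831 -0.375   1.4013  0.9004] p [0.5234 0.3454 0.0643] F [-1.6415  1.9771  3.3723] M [ 0.2365  0.0456 -0.0589] w 0.21661801901213096
[[-0.0015  0.0034  1.    ]
 [-0.499   0.8666 -0.0037]
 [-0.8666 -0.499   0.0003]]
min rows 0.06072457632218191 N 5 offset [ 0.    -0.033 -0.037] rot [ 0.041  0.028 -0.014]
   [0.5234 0.3454 0.0643]   [0.5215 0.344  0.0651]
```

View pics/w2.png

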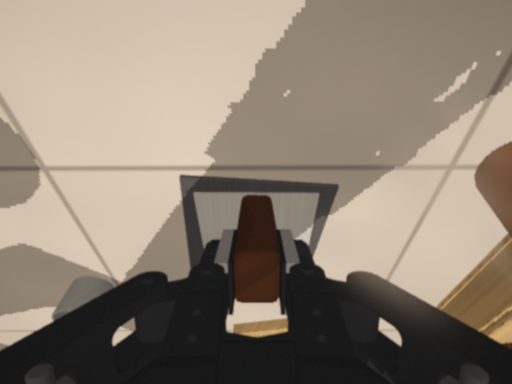

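```bash
cat >>h.py <<'E'
U=np.array([np.cos(np.radians(-75.4)),np.sin(np.radians(-75.4)),0]); CR=np.array([.6352,-.0291,0])
def edge(e,u,pitch): # front lower edge middle at e
    u=np.array(u)/np.linalg.norm(u); return pose(np.array(e)-.055*(u*np.cos(pitch)-np.array([0,0,np.sin(pitch)])),u,pitch)
E
python3 - <<'E'
from h import *
A=now(); L=A.copy(); L[2,3]+=.05; screw(A,L,5)
e=CR-U*.060; e[2]=.045
screw(L,edge(e,U,np.radians(5)),10)
E
```

```text
min rows 1.2195121951219512 N 5 offset [-0.867 -0.499  0.   ] rot [0. 0. 0.]
   [0.5234 0.3454 0.0643]   [0.5234 0.3454 0.1143]
min rows 4.795409321748767 N 10 offset [ 0.854 -1.728  0.39 ] rot [-1.315 -0.682  0.491]
   [0.5234 0.3454 0.1143]   [0.5487 0.2506 0.1183]   [0.586  0.1597 0.1182]
```

Emit:
{"fn": "carry_out", "kwargs": {"offset": [[-0.87,-0.5,0],[-0.87,-0.5,0],[-0.87,-0.5,0],[-0.87,-0.5,0],[-0.87,-0.5,0]], "delta_rot": [[0,0,0],[0,0,0],[0,0,0],[0,0,0],[0,0,0]]}}

```text
time: 6.6
tool_pos: [0.5234, 0.3452, 0.1154]
tcp_rot: [-0.407, 1.532, -0.413]
wrist_force: [0.2, 0.4, -2.3]
width: 0.216
```

Emit:
{"fn": "carry_out", "kwargs": {"offset": [[0.85,-1.73,0.39],[0.85,-1.73,0.39],[0.85,-1.73,0.39],[0.85,-1.73,0.39],[0.85,-1.73,0.39]], "delta_rot": [[-1.315,-0.68,0.49],[-1.315,-0.68,0.49],[-1.315,-0.68,0.49],[-1.315,-0.68,0.49],[-1.315,-0.68,0.49]]}}

```text
time: 7.02
tool_pos: [0.5475, 0.2493, 0.12]
tcp_rot: [-0.471, 1.508, -0.276]
wrist_force: [0.1, 0.2, -1.9]
width: 0.213
```

Emit:
{"fn": "carry_out", "kwargs": {"offset": [[0.85,-1.73,0.39],[0.85,-1.73,0.39],[0.85,-1.73,0.39],[0.85,-1.73,0.39],[0.85,-1.73,0.39]], "delta_rot": [[-1.315,-0.68,0.49],[-1.315,-0.68,0.49],[-1.315,-0.68,0.49],[-1.315,-0.68,0.49],[-1.315,-0.68,0.49]]}}

```text
time: 7.43
tool_pos: [0.5836, 0.1577, 0.1205]
tcp_rot: [-0.533, 1.48, -0.142]
wrist_force: [0.6, 0.7, -1.2]
width: 0.214
```

Emit:
{"fn": "carry_out", "kwargs": {"offset": [[0,0,0],[0,0,0],[0,0,0],[0,0,0],[0,0,0]], "delta_rot": [[0,0,0],[0,0,0],[0,0,0],[0,0,0],[0,0,0]]}}

```text
time: 7.85
tool_pos: [0.5833, 0.1596, 0.1195]
tcp_rot: [-0.534, 1.48, -0.142]
wrist_force: [0.7, -0.3, -1.5]
width: 0.215
```

```bash
python3 - <<'E'
from h import *
e=CR-U*.060; e[2]=.045
for i in range(3):
    s=read_state(); print(s['tool_pos'],s['wrist_force']); p,d=read_camera('wrist')
show()
G=edge(e,U,np.radians(5)); screw(now(),G,5)
cv2.imwrite('pics/w3.png',p[:,:,::-1]); np.save('pics/w3_d.npy',d)
p,d=read_camera('top'); np.save('pics/t3_d.npy',d); cv2.imwrite('pics/t3.png',cv2.resize(p[130:230,105:305,::-1],None,fx=4,fy=4,interpolation=cv2.INTER_CUBIC))
E
```

```text
[0.5833 0.1596 0.1195] [ 0.7444 -0.301  -1.5055]
[0.5833 0.1596 0.1194] [-0.1195 -0.121  -2.5116]
[0.5833 0.1595 0.1193] [-1.2228  0.4468 -1.5978]
t 8.0 q [ 0.4808  0.2749  1.8273 -0.4612  1.1844  0.4329] p [0.5833 0.1594 0.1193] F [-0.5758 -0.3749 -2.565 ] M [ 0.5258  0.1455 -0.0153] w 0.21475800195166628
[[ 0.106  -0.2294  0.9675]
 [-0.4096  0.8766  0.2527]
 [-0.9061 -0.4231 -0.0011]]
min rows 0.07158328669267651 N 5 offset [0.023 0.003 0.054] rot [ 0.012 -0.008  0.006]
   [0.5833 0.1594 0.1193]   [0.586  0.1597 0.1182]
```

View pics/t3.png

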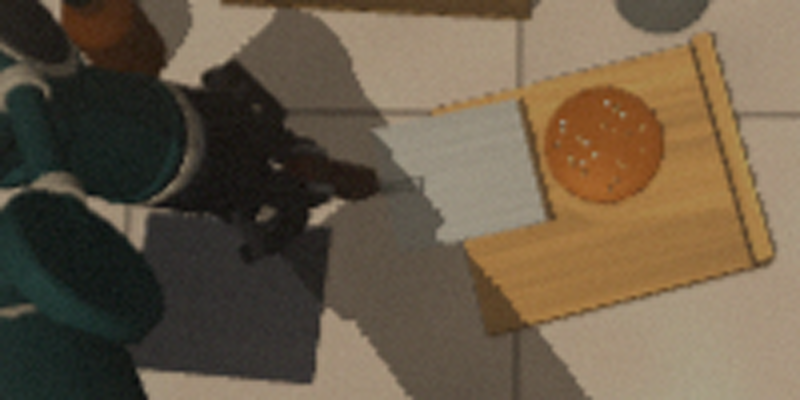

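```bash
python3 - <<'E'
from h import *
c,R,t=cam('top'); f=lambda u,v,z: ray(c,(104.9+u/4,129.9+v/4),R,t,z=z)
a,b=f(519,98,.047),f(552,218,.047); m=(a+b)/2; w=b-a; print(a,b,m,np.linalg.norm(w),np.degrees(np.arctan2(w[1],w[0]))+90)
lat=np.array([-U[1],U[0],0]) # left
print('edge rel cracker fwd',(m-CR)@U,'left',(m-CR)@lat)
d=np.load('pics/t3_d.npy'); P=cloud('top',d); 
for (u,v) in [(510,120),(520,160),(530,200),(460,150),(480,200)]: 
    i,j=int(105+u/4),int(130+v/4); print((u,v),np.median(P[j-1:j+2,i-2:i+3].reshape(-1,3),0))
for (u,v) in [(600,250),(650,240),(600,145)]:
    i,j=int(105+u/4),int(130+v/4); print((u,v),np.median(P[j-4:j+5,i-6:i+7].reshape(-1,3),0))
A=now(); 
s=read_state(); e=A[:3,3]; 
# edge implied by tool pose
E0=edge([0,0,0],U,np.radians(5)); print('implied edge',(A@np.linalg.inv(E0))[:3,3])
E
```

```text
[0.6638 0.0354 0.047 ] [0.573  0.0102 0.047 ] [0.6184 0.0228 0.047 ] 0.09428927044113268 -74.47428936640853
edge rel cracker fwd -0.05446505567499596 left -0.003158188696108979
(510, 120) [0.6466 0.043  0.0483]
(520, 160) [0.6154 0.0338 0.0508]
(530, 200) [0.5855 0.0276 0.0495]
(460, 150) [0.6232 0.0779 0.0522]
(480, 200) [0.5851 0.0625 0.0519]
(600, 250) [ 0.5569 -0.026   0.0144]
(650, 240) [ 0.5634 -0.062   0.0145]
(600, 145) [ 0.6341 -0.0255  0.0267]
implied edge [0.6174 0.0285 0.0461]
```

Emit:
{"fn": "carry_out", "kwargs": {"offset": [[0.45,0.21,0.06],[0.45,0.21,0.06],[0.45,0.21,0.06],[0.45,0.21,0.06],[0.45,0.21,0.06]], "delta_rot": [[0,0,0],[0,0,0],[0,0,0],[0,0,0],[0,0,0]]}}

```text
time: 8.47
tool_pos: [0.5861, 0.1593, 0.0937]
tcp_rot: [-0.533, 1.481, -0.143]
wrist_force: [0.3, -0.4, -1.7]
width: 0.21
```

Emit:
{"fn": "carry_out", "kwargs": {"offset": [[0,0,0],[0.09,0.042,0],[0.09,0.042,0],[0,0,0],[0,0,0]], "delta_rot": [[0,0,0],[0,0,0],[0,0,0],[0,0,0],[0,0,0]]}}

```text
time: 8.88
tool_pos: [0.5865, 0.1595, 0.0929]
tcp_rot: [-0.533, 1.48, -0.143]
wrist_force: [-0.9, 0.6, -2.5]
width: 0.209
```

Emit:
{"fn": "carry_out", "kwargs": {"offset": [[0,0,0],[0.09,0.042,0],[0.09,0.042,0],[0,0,0],[0,0,0]], "delta_rot": [[0,0,0],[0,0,0],[0,0,0],[0,0,0],[0,0,0]]}}

```text
time: 9.3
tool_pos: [0.5863, 0.1594, 0.0905]
tcp_rot: [-0.533, 1.48, -0.143]
wrist_force: [0.6, 0.1, -2.2]
width: 0.213
```

```bash
python3 - <<'E'
from h import *
show(); print('implied edge',(now()@np.linalg.inv(edge([0,0,0],U,np.radians(5))))[:3,3])
E
```

```text
t 9.3 q [ 0.4786  0.3103  1.8409 -0.471   1.14    0.4559] p [0.5863 0.1594 0.0905] F [ 0.5737  0.099  -2.224 ] M [0.5638 0.1379 0.0466] w 0.21263887158589875
[[ 0.1057 -0.2285  0.9678]
 [-0.4097  0.8768  0.2518]
 [-0.9061 -0.4231 -0.0009]]
implied edge [0.6202 0.0285 0.0174]
```

Emit:
{"fn": "carry_out", "kwargs": {"offset": [[0.09,0.042,0],[0,0,0],[0,0,0],[0,0,0],[0,0,0]], "delta_rot": [[0,0,0],[0,0,0],[0,0,0],[0,0,0],[0,0,0]]}}

```text
time: 9.72
tool_pos: [0.5863, 0.1594, 0.0896]
tcp_rot: [-0.533, 1.48, -0.143]
wrist_force: [0.1, -0.8, -1.1]
width: 0.218
```

Emit:
{"fn": "carry_out", "kwargs": {"offset": [[0.09,0.042,0],[0,0,0],[0,0,0],[0,0,0],[0,0,0]], "delta_rot": [[0,0,0],[0,0,0],[0,0,0],[0,0,0],[0,0,0]]}}

```text
time: 10.13
tool_pos: [0.5863, 0.1594, 0.0887]
tcp_rot: [-0.533, 1.48, -0.143]
wrist_force: [0.4, 0.3, -2.4]
width: 0.214
```

Emit:
{"fn": "carry_out", "kwargs": {"offset": [[0.09,0.042,0],[0,0,0],[0,0,0],[0,0,0],[0,0,0]], "delta_rot": [[0,0,0],[0,0,0],[0,0,0],[0,0,0],[0,0,0]]}}

```text
time: 10.55
tool_pos: [0.5863, 0.1594, 0.0877]
tcp_rot: [-0.533, 1.48, -0.143]
wrist_force: [0.6, -0.3, -2.6]
width: 0.216
```

Emit:
{"fn": "carry_out", "kwargs": {"offset": [[0.09,0.042,0],[0,0,0],[0,0,0],[0,0,0],[0,0,0]], "delta_rot": [[0,0,0],[0,0,0],[0,0,0],[0,0,0],[0,0,0]]}}

```text
time: 10.97
tool_pos: [0.5865, 0.1594, 0.0868]
tcp_rot: [-0.533, 1.48, -0.143]
wrist_force: [0.1, 0.0, -0.3]
width: 0.209
```

Emit:
{"fn": "carry_out", "kwargs": {"offset": [[0.07,0.032,0],[0,0,0],[0,0,0],[0,0,0],[0,0,0]], "delta_rot": [[0,0,0],[0,0,0],[0,0,0],[0,0,0],[0,0,0]]}}

```text
time: 11.38
tool_pos: [0.5866, 0.1596, 0.0863]
tcp_rot: [-0.533, 1.48, -0.143]
wrist_force: [-0.4, 1.6, 1.7]
width: 0.213
```

Emit:
{"fn": "carry_out", "kwargs": {"offset": [[0.07,0.032,0],[0,0,0],[0,0,0],[0,0,0],[0,0,0]], "delta_rot": [[0,0,0],[0,0,0],[0,0,0],[0,0,0],[0,0,0]]}}

```text
time: 11.8
tool_pos: [0.5867, 0.1597, 0.0856]
tcp_rot: [-0.533, 1.479, -0.143]
wrist_force: [-1.7, 3.5, 6.1]
width: 0.218
```

Emit:
{"fn": "carry_out", "kwargs": {"offset": [[0.17,-0.475,0],[0.21,-0.453,0],[0.21,-0.453,0],[0.21,-0.453,0],[0.21,-0.453,0]], "delta_rot": [[0,0,0],[0,0,0],[0,0,0],[0,0,0],[0,0,0]]}}

```text
time: 12.22
tool_pos: [0.5929, 0.1348, 0.0858]
tcp_rot: [-0.533, 1.48, -0.143]
wrist_force: [-1.3, 2.4, 4.0]
width: 0.216
```

Emit:
{"fn": "carry_out", "kwargs": {"offset": [[0.21,-0.453,0],[0.21,-0.453,0],[0.21,-0.453,0],[0.21,-0.453,0],[0,0,0]], "delta_rot": [[0,0,0],[0,0,0],[0,0,0],[0,0,0],[0,0,0]]}}

```text
time: 12.63
tool_pos: [0.5978, 0.1145, 0.0856]
tcp_rot: [-0.534, 1.48, -0.144]
wrist_force: [1.7, -1.5, 1.4]
width: 0.214
```

```bash
python3 - <<'E'
from h import *
for i in range(3): s=read_state(); print(s['tool_pos'],s['wrist_force']); p,d=read_camera('top')
cv2.imwrite('pics/t4.png',cv2.resize(p[130:230,175:305,::-1],None,fx=6,fy=6,interpolation=cv2.INTER_CUBIC)); np.save('pics/t4_d.npy',d)
show(); print('implied edge',(now()@np.linalg.inv(edge([0,0,0],U,np.radians(5))))[:3,3])
E
```

```text
[0.5978 0.1145 0.0856] [ 1.6762 -1.4741  1.3666]
[0.5978 0.1146 0.0855] [ 1.0767 -0.0953  1.6297]
[0.5977 0.1147 0.0854] [ 1.8254 -1.967   1.4575]
t 12.7833 q [ 0.4069  0.299   1.8674 -0.4897  1.1002  0.4051] p [0.5976 0.1148 0.0853] F [ 0.95   -1.9154  1.7249] M [-0.5762 -0.5174  0.2019] w 0.21619064045412706
[[ 0.1053 -0.2286  0.9678]
 [-0.4111  0.8762  0.2517]
 [-0.9055 -0.4244 -0.0017]]
implied edge [ 0.6315 -0.0162  0.0124]
```

View pics/t4.png

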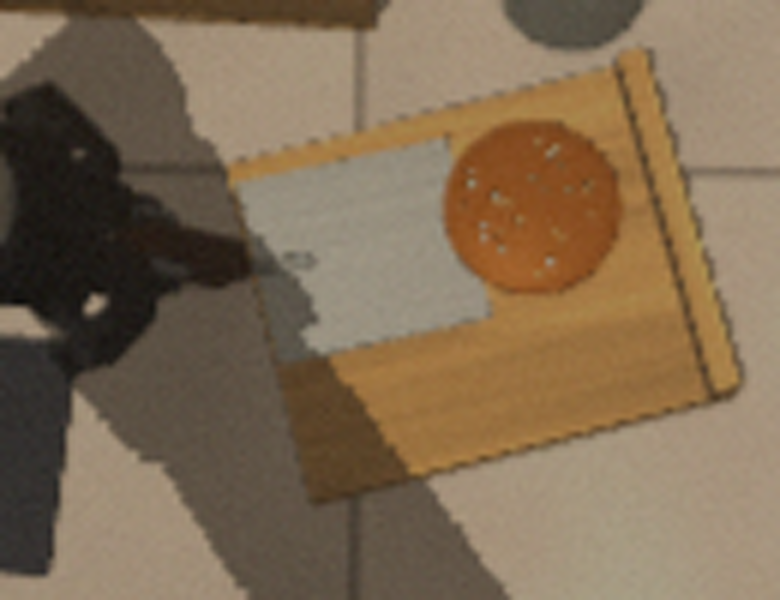

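Emit:
{"fn": "carry_out", "kwargs": {"offset": [[0.21,-0.453,0],[0.21,-0.453,0],[0.21,-0.453,0],[0.21,-0.453,0],[0.21,-0.453,0]], "delta_rot": [[0,0,0],[0,0,0],[0,0,0],[0,0,0],[0,0,0]]}}

```text
time: 13.2
tool_pos: [0.6041, 0.0919, 0.0859]
tcp_rot: [-0.533, 1.48, -0.142]
wrist_force: [-1.3, 3.1, 4.5]
width: 0.215
```

Emit:
{"fn": "carry_out", "kwargs": {"offset": [[0.21,-0.453,0],[0.21,-0.453,0],[0.21,-0.453,0],[0,0,0],[0,0,0]], "delta_rot": [[0,0,0],[0,0,0],[0,0,0],[0,0,0],[0,0,0]]}}

```text
time: 13.62
tool_pos: [0.6078, 0.076, 0.0855]
tcp_rot: [-0.534, 1.481, -0.144]
wrist_force: [1.3, -2.1, 1.3]
width: 0.211
```

```bash
python3 - <<'E'
from h import *
for i in range(2): s=read_state(); print(s['tool_pos'],s['wrist_force']); p,d=read_camera('top')
cv2.imwrite('pics/t5.png',cv2.resize(p[130:230,175:305,::-1],None,fx=6,fy=6,interpolation=cv2.INTER_CUBIC)); np.save('pics/t5_d.npy',d)
show(); A=now();e=(A@np.linalg.inv(edge([0,0,0],U,np.radians(5))))[:3,3];print('implied edge',e, 'drift lateral',(e-np.array([.6315,-.0162,0]))@[.968,.252,0],'fwd',(e-np.array([.6315,-.0162,0]))@U)
hsv=cv2.cvtColor(p,cv2.COLOR_RGB2HSV); m=((hsv[...,0]<14)&(hsv[...,1]>150)&(hsv[...,2]>90)).astype(np.uint8); m[:140]=0;m[200:]=0;m[:,:225]=0;m[:,300:]=0
k=max(cv2.findContours(m,0,1)[0],key=cv2.contourArea);(x,y),r=cv2.minEnclosingCircle(k); c,R,t=cam('top'); q=ray(c,(x,y),R,t,z=.022); print('cracker',x,y,r,q,'to lip along U',(np.array([.6309,-.1178,0])-q)@U)
E
```

```text
[0.6078 0.076  0.0855] [ 1.345  -2.1293  1.2878]
[0.6076 0.0761 0.0854] [ 0.6582 -0.3561  1.5651]
t 13.7167 q [ 0.3426  0.2881  1.8815 -0.5017  1.072   0.3538] p [0.6076 0.0763 0.0854] F [ 1.6675 -1.9486  2.3474] M [-0.6168 -0.4625  0.1238] w 0.21510445219501448
[[ 0.1053 -0.2287  0.9678]
 [-0.4109  0.8762  0.2517]
 [-0.9056 -0.4241 -0.0017]]
implied edge [ 0.6415 -0.0547  0.0125] drift lateral -1.0129321507903617e-05 fwd 0.03974224530208833
cracker 268.562255859375 162.89834594726562 14.590007781982422 [ 0.6451 -0.0665  0.022 ] to lip along U 0.046088057087605876
```

Emit:
{"fn": "carry_out", "kwargs": {"offset": [[0.21,-0.453,0],[0.21,-0.453,0],[0.21,-0.453,0],[0.21,-0.453,0],[0.21,-0.453,0]], "delta_rot": [[0,0,0],[0,0,0],[0,0,0],[0,0,0],[0,0,0]]}}

```text
time: 14.13
tool_pos: [0.6141, 0.0531, 0.086]
tcp_rot: [-0.533, 1.48, -0.143]
wrist_force: [-1.3, 3.9, 3.2]
width: 0.217
```

Emit:
{"fn": "carry_out", "kwargs": {"offset": [[0.21,-0.453,0],[0.21,-0.453,0],[0.21,-0.453,0],[0,0,0],[0,0,0]], "delta_rot": [[0,0,0],[0,0,0],[0,0,0],[0,0,0],[0,0,0]]}}

```text
time: 14.55
tool_pos: [0.6178, 0.0374, 0.0856]
tcp_rot: [-0.534, 1.481, -0.144]
wrist_force: [0.8, -1.1, 1.1]
width: 0.214
```

```bash
python3 - <<'E'
from h import *
for i in range(2): s=read_state(); print(s['tool_pos'],s['wrist_force']); p,d=read_camera('top')
cv2.imwrite('pics/t6.png',cv2.resize(p[130:230,175:305,::-1],None,fx=6,fy=6,interpolation=cv2.INTER_CUBIC)); np.save('pics/t6_d.npy',d)
show(); A=now();e=(A@np.linalg.inv(edge([0,0,0],U,np.radians(5))))[:3,3];print('implied edge',e, 'fwd',(e-np.array([.6315,-.0162,0]))@U)
hsv=cv2.cvtColor(p,cv2.COLOR_RGB2HSV); m=((hsv[...,0]<14)&(hsv[...,1]>150)&(hsv[...,2]>90)).astype(np.uint8); m[:140]=0;m[200:]=0;m[:,:225]=0;m[:,300:]=0
k=max(cv2.findContours(m,0,1)[0],key=cv2.contourArea);(x,y),r=cv2.minEnclosingCircle(k); c,R,t=cam('top'); q=ray(c,(x,y),R,t,z=.022); print('cracker',x,y,r,q,'to lip along U',(np.array([.6309,-.1178,0])-q)@U)
E
```

```text
[0.6178 0.0374 0.0856] [ 0.7615 -1.1454  1.1123]
[0.6177 0.0375 0.0856] [ 0.5088 -1.4553  0.6152]
t 14.65 q [ 0.2772  0.2814  1.89   -0.5125  1.0442  0.3007] p [0.6176 0.0376 0.0856] F [ 1.8399 -1.1397  1.1984] M [-0.5689 -0.4487  0.1511] w 0.21550640814181857
[[ 0.1053 -0.2287  0.9678]
 [-0.4108  0.8763  0.2517]
 [-0.9056 -0.4241 -0.0017]]
implied edge [ 0.6516 -0.0933  0.0126] fwd 0.07968160464735316
cracker 268.5 162.5 14.57748031616211 [ 0.6463 -0.0663  0.022 ] to lip along U 0.045954222121287726
```

View pics/t6.png

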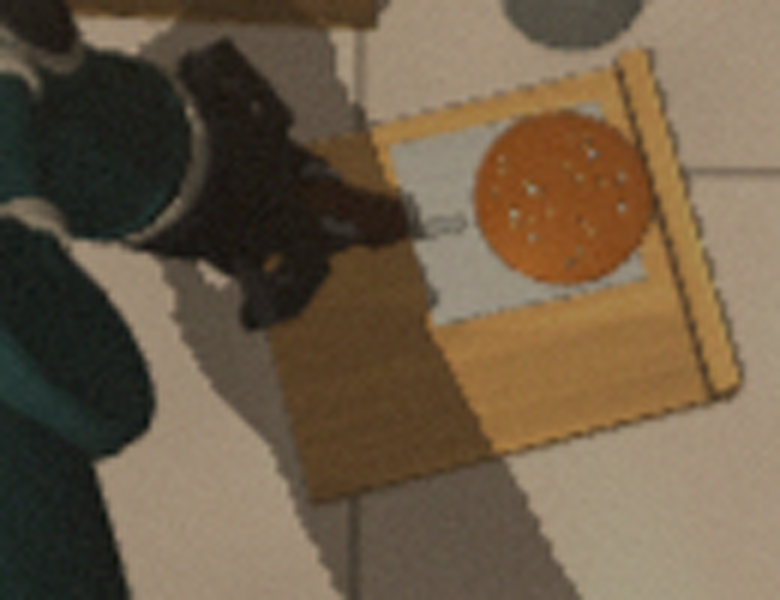

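```bash
python3 - <<'E'
from h import *
A=now(); e0=(A@np.linalg.inv(edge([0,0,0],U,np.radians(5))))[:3,3]
e1=e0-U*.004; e1[2]+=.03; B=edge(e1,U,np.radians(-5)); screw(A,B,10)
C=B.copy(); C[2,3]+=.06; screw(B,C,5)
E
```

```text
min rows 1.4155378616340144 N 10 offset [-0.122  0.098 -0.002] rot [ 0.003 -0.009 -0.991]
   [0.6176 0.0376 0.0856]   [0.6158 0.0445 0.0887]   [0.6138 0.0516 0.0912]
min rows 1.4634146341463414 N 5 offset [-0.983 -0.688  0.   ] rot [-0. -0. -0.]
   [0.6138 0.0516 0.0912]   [0.6138 0.0516 0.1512]
```

Emit:
{"fn": "carry_out", "kwargs": {"offset": [[-0.12,0.1,0],[-0.12,0.1,0],[-0.12,0.1,0],[-0.12,0.1,0],[-0.12,0.1,0]], "delta_rot": [[0,0,-1],[0,0,-1],[0,0,-1],[0,0,-1],[0,0,-1]]}}

```text
time: 15.07
tool_pos: [0.6152, 0.0461, 0.0882]
tcp_rot: [-0.6, 1.458, -0.212]
wrist_force: [-0.5, 0.5, -3.0]
width: 0.213
```

Emit:
{"fn": "carry_out", "kwargs": {"offset": [[-0.12,0.1,0],[-0.12,0.1,0],[-0.12,0.1,0],[-0.12,0.1,0],[-0.12,0.1,0]], "delta_rot": [[0,0,-1],[0,0,-1],[0,0,-1],[0,0,-1],[0,0,-1]]}}

```text
time: 15.48
tool_pos: [0.6142, 0.053, 0.0915]
tcp_rot: [-0.663, 1.432, -0.281]
wrist_force: [0.0, -0.2, -2.8]
width: 0.214
```

Emit:
{"fn": "carry_out", "kwargs": {"offset": [[-0.5,-0.35,0],[-0.98,-0.69,0],[-0.98,-0.69,0],[-0.98,-0.69,0],[-0.98,-0.69,0]], "delta_rot": [[0,0,0],[0,0,0],[0,0,0],[0,0,0],[0,0,0]]}}

```text
time: 15.9
tool_pos: [0.6149, 0.0525, 0.148]
tcp_rot: [-0.661, 1.431, -0.28]
wrist_force: [-0.1, 0.9, -2.9]
width: 0.219
```

Emit:
{"fn": "carry_out", "kwargs": {"offset": [[-0.5,-0.35,0],[0,0,0],[0,0,0],[0,0,0],[0,0,0]], "delta_rot": [[0,0,0],[0,0,0],[0,0,0],[0,0,0],[0,0,0]]}}

```text
time: 16.32
tool_pos: [0.6135, 0.0523, 0.1506]
tcp_rot: [-0.663, 1.434, -0.28]
wrist_force: [-0.4, -0.0, -3.0]
width: 0.214
```

```bash
python3 - <<'E'
from h import *
s=show(); p,d=read_camera('top'); np.save('pics/t7_d.npy',d)
a=cv2.resize(p[130:230,175:305,::-1],None,fx=5,fy=5,interpolation=cv2.INTER_CUBIC)
p2,_=read_camera('scene'); b=cv2.resize(p2[170:320,130:350,::-1],(650,443),interpolation=cv2.INTER_CUBIC)[:,:]
cv2.imwrite('pics/t7.png',cv2.resize(np.vstack([a[:,:],b]),(410,595)))
A=now(); e=(A@np.linalg.inv(edge([0,0,0],U,np.radians(-5))))[:3,3]; print(e)
P=cloud('top',d);hsv=cv2.cvtColor(p,cv2.COLOR_RGB2HSV); m=((hsv[...,0]<14)&(hsv[...,1]>150)&(hsv[...,2]>90)); m[:130]=0;m[200:]=0;m[:,:225]=0;m[:,300:]=0
Q=P[m]; print(m.sum(),np.median(Q,0),np.percentile(Q,2,axis=0),np.percentile(Q,98,axis=0))
# transport target
ud=np.array([0,-1,0.]); E=np.array([.5589,-.3266,0])+ud*.024; E[2]=.070
B=edge(E,ud,np.radians(-5)); screw(A,B); 
E
```

```text
t 16.3167 q [ 0.3929  0.2597  1.849  -0.6516  1.2134  0.4294] p [0.6135 0.0523 0.1506] F [-0.4135 -0.018  -3.0419] M [0.7982 0.2212 0.003 ] w 0.21367684634016593
[[ 0.1425 -0.2074  0.9678]
 [-0.556   0.7922  0.2516]
 [-0.8189 -0.574  -0.0025]]
[ 0.6501 -0.0888  0.102 ]
510 [ 0.6446 -0.0603  0.1132] [ 0.6045 -0.0998  0.1046] [ 0.6806 -0.0188  0.1193]
min rows 6.4775720764537965 N 10 offset [ 1.691 -1.854 -0.87 ] rot [1.202 0.825 0.005]
   [0.6136 0.0524 0.1506]   [ 0.5944 -0.078   0.1346]   [ 0.5589 -0.2048  0.1186]
```

View pics/t7.png

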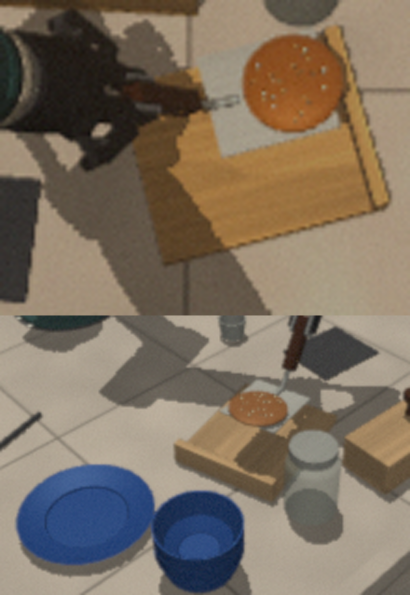

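Emit:
{"fn": "carry_out", "kwargs": {"offset": [[0.3,-0.33,-0.15],[0.6,-0.66,-0.31],[0.845,-0.927,-0.435],[0.845,-0.927,-0.435],[0.845,-0.927,-0.435]], "delta_rot": [[0.21,0.15,0],[0.43,0.29,0],[0.6,0.41,0],[0.6,0.41,0],[0.6,0.41,0]]}}

```text
time: 16.83
tool_pos: [0.6083, -0.0025, 0.1448]
tcp_rot: [-0.625, 1.452, -0.322]
wrist_force: [-0.0, 0.3, -3.1]
width: 0.214
```

Emit:
{"fn": "carry_out", "kwargs": {"offset": [[0.845,-0.927,-0.435],[0.845,-0.927,-0.435],[0.845,-0.927,-0.435],[0.845,-0.927,-0.435],[0.845,-0.927,-0.435]], "delta_rot": [[0.6,0.41,0],[0.6,0.41,0],[0.6,0.41,0],[0.6,0.41,0],[0.6,0.41,0]]}}

```text
time: 17.25
tool_pos: [0.598, -0.0673, 0.137]
tcp_rot: [-0.579, 1.473, -0.371]
wrist_force: [0.1, 0.2, -3.0]
width: 0.214
```

Emit:
{"fn": "carry_out", "kwargs": {"offset": [[0.845,-0.927,-0.435],[0.845,-0.927,-0.435],[0.845,-0.927,-0.435],[0.845,-0.927,-0.435],[0.845,-0.927,-0.435]], "delta_rot": [[0.6,0.41,0],[0.6,0.41,0],[0.6,0.41,0],[0.6,0.41,0],[0.6,0.41,0]]}}

```text
time: 17.67
tool_pos: [0.5835, -0.1313, 0.1289]
tcp_rot: [-0.533, 1.493, -0.421]
wrist_force: [-0.8, 0.4, -2.5]
width: 0.213
```

Emit:
{"fn": "carry_out", "kwargs": {"offset": [[0.845,-0.927,-0.435],[0.845,-0.927,-0.435],[0.845,-0.927,-0.435],[0.6,-0.66,-0.31],[0.3,-0.33,-0.15]], "delta_rot": [[0.6,0.41,0],[0.6,0.41,0],[0.6,0.41,0],[0.43,0.29,0],[0.21,0.15,0]]}}

```text
time: 18.08
tool_pos: [0.5682, -0.183, 0.1223]
tcp_rot: [-0.495, 1.509, -0.462]
wrist_force: [0.6, -1.1, -3.1]
width: 0.212
```

```bash
cat >>h.py <<'E'
def crk(p,d,box=(120,230,225,400)):
    P=cloud('top',d);hsv=cv2.cvtColor(p,cv2.COLOR_RGB2HSV); m=((hsv[...,0]<14)&(hsv[...,1]>150)&(hsv[...,2]>60)); k=np.zeros_like(m); a,b,c_,e_=box; k[a:b,c_:e_]=1; m&=k
    Q=P[m]; Q=Q[(Q[:,2]<.2)&(Q[:,2]>-.01)]; A=np.c_[Q[:,:2],np.ones(len(Q))]; co=np.linalg.lstsq(A,Q[:,2],rcond=None)[0]
    print('cracker n',len(Q),'med',np.median(Q,0),'p2',np.percentile(Q,2,axis=0),'p98',np.percentile(Q,98,axis=0),'slope deg x,y',np.degrees(np.arctan(co[:2])))
E
python3 - <<'E'
from h import *
s=show(); p,d=read_camera('top'); crk(p,d); cv2.imwrite('pics/t8.png',cv2.resize(p[130:240,230:400,::-1],None,fx=4,fy=4)); np.save('pics/t8_d.npy',d)
s=read_state(); A=now(); ud=np.array([0,-1,0.]); print((A@np.linalg.inv(edge([0,0,0],ud,np.radians(-5))))[:3,3])
E
```

```text
t 18.0833 q [ 0.0099  0.1984  1.9851 -0.7119  1.0728  0.3757] p [ 0.5682 -0.183   0.1223] F [ 0.6448 -1.1036 -3.1456] M [0.8454 0.0293 0.008 ] w 0.21164553990505333
[[ 0.0139 -0.0177  0.9997]
 [-0.5738  0.8187  0.0225]
 [-0.8188 -0.574   0.0012]]
cracker n 651 med [ 0.5712 -0.2966  0.0849] p2 [ 0.5312 -0.3347  0.0776] p98 [ 0.6094 -0.2583  0.0916] slope deg x,y [ 0.9055 -5.0617]
[ 0.5714 -0.329   0.0738]
```

```bash
python3 - <<'E'
from h import *
A=now(); ud=np.array([0,-1,0.]); r=np.radians
B=edge([.560,-.345,.040],ud,r(8)); screw(A,B,10)
C=edge([.560,-.350,.010],ud,r(22)); screw(B,C,10)
D=edge([.560,-.350,.009],ud,r(42)); screw(C,D,15)
E=edge([.560,-.31,.030],ud,r(42)); screw(D,E,5)
E
```

```text
min rows 1.8722521049751981 N 10 offset [ 0.165 -0.259 -0.085] rot [0.11  0.066 1.304]
   [ 0.5681 -0.1832  0.1223]   [ 0.5641 -0.1986  0.1221]   [ 0.56   -0.2139  0.1202]
min rows 2.0000000000000004 N 10 offset [ 0.08  -0.272  0.   ] rot [0.  0.  1.4]
   [ 0.56   -0.2139  0.1202]   [ 0.56   -0.228   0.1207]   [ 0.56   -0.2422  0.1195]
min rows 2.8571428571428585 N 15 offset [-0.206 -0.288  0.   ] rot [0.    0.    1.333]
   [ 0.56   -0.2422  0.1195]   [ 0.56   -0.2557  0.131 ]   [ 0.56   -0.2704  0.1408]   [ 0.56   -0.2861  0.1488]
min rows 1.1018884876172208 N 5 offset [-0.244  0.87   0.   ] rot [0. 0. 0.]
   [ 0.56   -0.2861  0.1488]   [ 0.56   -0.2461  0.1698]
```

Emit:
{"fn": "carry_out", "kwargs": {"offset": [[0.165,-0.26,-0.085],[0.165,-0.26,-0.085],[0.165,-0.26,-0.085],[0.165,-0.26,-0.085],[0.165,-0.26,-0.085]], "delta_rot": [[0.11,0.07,1.3],[0.11,0.07,1.3],[0.11,0.07,1.3],[0.11,0.07,1.3],[0.11,0.07,1.3]]}}

```text
time: 18.55
tool_pos: [0.5653, -0.1967, 0.1227]
tcp_rot: [-0.399, 1.53, -0.379]
wrist_force: [0.6, -0.6, -2.7]
width: 0.211
```

Emit:
{"fn": "carry_out", "kwargs": {"offset": [[0.165,-0.26,-0.085],[0.165,-0.26,-0.085],[0.165,-0.26,-0.085],[0.165,-0.26,-0.085],[0.165,-0.26,-0.085]], "delta_rot": [[0.11,0.07,1.3],[0.11,0.07,1.3],[0.11,0.07,1.3],[0.11,0.07,1.3],[0.11,0.07,1.3]]}}

```text
time: 18.97
tool_pos: [0.5611, -0.2121, 0.121]
tcp_rot: [-0.303, 1.549, -0.299]
wrist_force: [0.4, -0.2, -3.5]
width: 0.216
```

Emit:
{"fn": "carry_out", "kwargs": {"offset": [[0.08,-0.27,0],[0.08,-0.27,0],[0.08,-0.27,0],[0.08,-0.27,0],[0.08,-0.27,0]], "delta_rot": [[0,0,1.4],[0,0,1.4],[0,0,1.4],[0,0,1.4],[0,0,1.4]]}}

```text
time: 19.38
tool_pos: [0.561, -0.2263, 0.1217]
tcp_rot: [-0.207, 1.561, -0.203]
wrist_force: [-1.0, -0.0, -2.8]
width: 0.215
```

Emit:
{"fn": "carry_out", "kwargs": {"offset": [[0.08,-0.27,0],[0.08,-0.27,0],[0.08,-0.27,0],[0,0,0],[0,0,0]], "delta_rot": [[0,0,1.4],[0,0,1.4],[0,0,1.4],[0,0,0],[0,0,0]]}}

```text
time: 19.8
tool_pos: [0.5609, -0.2352, 0.1211]
tcp_rot: [-0.15, 1.566, -0.148]
wrist_force: [-0.6, 0.4, -3.5]
width: 0.215
```

```bash
python3 - <<'E'
from h import *
s=show(); p,d=read_camera('top'); crk(p,d); 
A=now(); ud=np.array([0,-1,0.]); r=np.radians
pit=np.arctan2(-A[1,0],-A[2,0]); pit=r(30)-pit; print('pitch',np.degrees(pit),'edge',(A@np.linalg.inv(edge([0,0,0],ud,pit)))[:3,3])
P=cloud('top',d); hsv=cv2.cvtColor(p,cv2.COLOR_RGB2HSV); m=((hsv[...,0]>100)&(hsv[...,0]<130)&(hsv[...,1]>120)).astype(np.uint8); m[:155]=0;m[232:]=0;m[:,:310]=0;m[:,400:]=0
(x,y),rr=cv2.minEnclosingCircle(cv2.findNonZero(m)); c,R,t=cam('top'); print('plate',x,y,rr,ray(c,(x,y),R,t,z=.015))
E
```

```text
t 19.8 q [-0.3288  0.1695  1.8957 -0.2102  1.0242 -0.2252] p [ 0.5609 -0.2352  0.1211] F [-0.6433  0.3674 -3.5424] M [0.3257 0.0053 0.002 ] w 0.2149370121689822
[[ 0.0003 -0.0012  1.    ]
 [-0.1884  0.9821  0.0012]
 [-0.9821 -0.1884  0.    ]]
cracker n 282 med [ 0.5579 -0.3374  0.0363] p2 [ 0.5211 -0.3615  0.0243] p98 [ 0.5987 -0.2848  0.0514] slope deg x,y [ 0.094  18.9164]
pitch 19.149775034447625 edge [ 0.561  -0.3479  0.017 ]
plate 354.9297180175781 193.49598693847656 32.797916412353516 [ 0.5541 -0.3255  0.015 ]
```

```bash
python3 - <<'E'
from h import *
A=now(); ud=np.array([0,-1,0.]); r=np.radians
C=edge([.560,-.350,.009],ud,r(30)); screw(A,C,10)
D=edge([.560,-.350,.008],ud,r(42)); screw(C,D,10)
E
```

```text
min rows 1.5501013764570184 N 10 offset [-0.092 -0.248 -0.009] rot [ 0.01  -0.     1.085]
   [ 0.5609 -0.2347  0.121 ]   [ 0.5604 -0.2463  0.1273]   [ 0.56   -0.2585  0.1325]
min rows 1.714285714285716 N 10 offset [-0.182 -0.26   0.   ] rot [0.  0.  1.2]
   [ 0.56   -0.2585  0.1325]   [ 0.56   -0.2719  0.1408]   [ 0.56   -0.2861  0.1478]
```

Emit:
{"fn": "carry_out", "kwargs": {"offset": [[-0.09,-0.25,-0.01],[-0.09,-0.25,-0.01],[-0.09,-0.25,-0.01],[-0.09,-0.25,-0.01],[-0.09,-0.25,-0.01]], "delta_rot": [[0,0,1.08],[0,0,1.08],[0,0,1.08],[0,0,1.08],[0,0,1.08]]}}

```text
time: 20.27
tool_pos: [0.5604, -0.2458, 0.1273]
tcp_rot: [-0.077, 1.57, -0.071]
wrist_force: [-0.2, 0.6, -2.3]
width: 0.213
```

Emit:
{"fn": "carry_out", "kwargs": {"offset": [[-0.09,-0.25,-0.01],[-0.09,-0.25,-0.01],[-0.09,-0.25,-0.01],[-0.09,-0.25,-0.01],[-0.09,-0.25,-0.01]], "delta_rot": [[0,0,1.08],[0,0,1.08],[0,0,1.08],[0,0,1.08],[0,0,1.08]]}}

```text
time: 20.68
tool_pos: [0.5601, -0.2589, 0.1327]
tcp_rot: [-0.001, 1.571, 0.003]
wrist_force: [0.1, -0.2, -1.4]
width: 0.215
```

```bash
cat >>h.py <<'E'
def edgenow():
    A=now(); pit=np.radians(30)-np.arctan2(-A[1,0],-A[2,0]); print('pitch',np.degrees(pit),'edge',(A@np.linalg.inv(edge([0,0,0],[0,-1,0.],pit)))[:3,3])
E
python3 - <<'E'
from h import *
s=show(); edgenow(); p,d=read_camera('top'); crk(p,d)
E
```

```text
t 20.6833 q [-0.4741  0.2114  1.8096  0.0013  1.1209 -0.4767] p [ 0.5601 -0.2589  0.1327] F [ 0.1351 -0.2176 -1.3711] M [ 0.0744 -0.0159 -0.0352] w 0.21453311110301118
[[ 0.0003 -0.0021  1.    ]
 [ 0.0012  1.      0.0021]
 [-1.      0.0012  0.0003]]
pitch 30.06863487808132 edge [ 0.5603 -0.3503  0.0091]
cracker n 46 med [ 0.5738 -0.3603  0.0217] p2 [ 0.5652 -0.3721  0.0118] p98 [ 0.5913 -0.3388  0.034 ] slope deg x,y [-3.8659 32.9884]
```

Emit:
{"fn": "carry_out", "kwargs": {"offset": [[-0.19,-0.26,0],[-0.19,-0.26,0],[-0.19,-0.26,0],[-0.19,-0.26,0],[-0.19,-0.26,0]], "delta_rot": [[0,0,1.2],[0,0,1.2],[0,0,1.2],[0,0,1.2],[0,0,1.2]]}}

```text
time: 21.15
tool_pos: [0.5602, -0.2726, 0.1419]
tcp_rot: [0.082, 1.569, 0.085]
wrist_force: [-0.3, -0.2, -2.2]
width: 0.213
```

```bash
cat >>h.py <<'E'
def crs(p,d):
    P=cloud('scene',d);hsv=cv2.cvtColor(p,cv2.COLOR_RGB2HSV); m=((hsv[...,0]<14)&(hsv[...,1]>130)&(hsv[...,2]>50))
    m&=(P[...,2]<.1)&(P[...,2]>0)&(np.hypot(P[...,0]-.559,P[...,1]+.3266)<.12)
    Q=P[m]; A=np.c_[Q[:,:2],np.ones(len(Q))]; co=np.linalg.lstsq(A,Q[:,2],rcond=None)[0]
    print('scene cracker n',len(Q),'med',np.median(Q,0),'p2',np.percentile(Q,2,axis=0),'p98',np.percentile(Q,98,axis=0),'slope deg',np.degrees(np.arctan(co[:2])))
E
python3 - <<'E'
from h import *
s=show(); edgenow(); p,d=read_camera('scene'); crs(p,d); cv2.imwrite('pics/s9.png',cv2.resize(p[200:330,110:290,::-1],None,fx=4,fy=4,interpolation=cv2.INTER_CUBIC))
E
```

```text
t 21.15 q [-0.5472  0.2486  1.75    0.0975  1.1996 -0.5871] p [ 0.5602 -0.2726  0.1419] F [-0.2984 -0.1923 -2.1557] M [-0.0563  0.0376  0.1271] w 0.21299766528042438
[[ 0.0005 -0.0019  1.    ]
 [ 0.106   0.9944  0.0019]
 [-0.9944  0.106   0.0007]]
pitch 36.082312364975124 edge [ 0.5604 -0.3505  0.0094]
scene cracker n 299 med [ 0.5697 -0.3423  0.0346] p2 [ 0.5261 -0.3742  0.0129] p98 [ 0.602  -0.3082  0.0539] slope deg [-1.5078 31.7316]
```

View pics/s9.png

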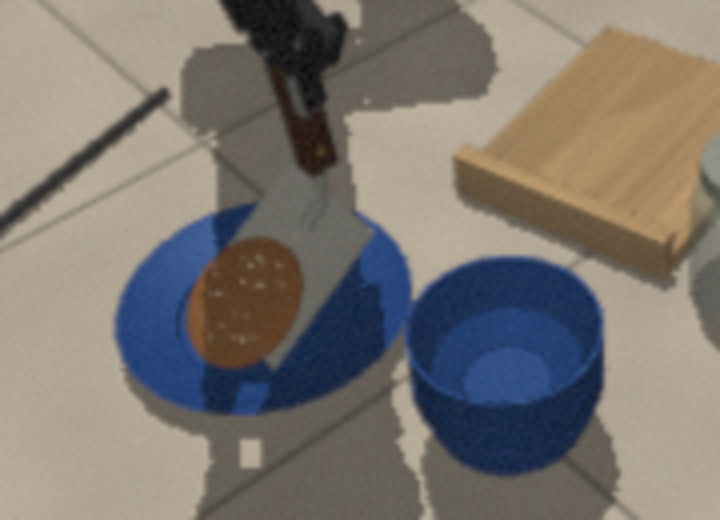

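Emit:
{"fn": "carry_out", "kwargs": {"offset": [[-0.19,-0.26,0],[-0.19,-0.26,0],[-0.19,-0.26,0],[-0.19,-0.26,0],[-0.19,-0.26,0]], "delta_rot": [[0,0,1.2],[0,0,1.2],[0,0,1.2],[0,0,1.2],[0,0,1.2]]}}

```text
time: 21.62
tool_pos: [0.5601, -0.2867, 0.1492]
tcp_rot: [0.164, 1.564, 0.167]
wrist_force: [0.0, 0.3, -1.9]
width: 0.215
```

```bash
python3 - <<'E'
from h import *
s=show(); edgenow(); p,d=read_camera('scene'); crs(p,d); 
A=now(); pit=np.radians(30)-np.arctan2(-A[1,0],-A[2,0]); B=A.copy(); B[:3,3]-=.03*np.array([0,-np.cos(pit),-np.sin(pit)]); screw(A,B,5)
E
```

```text
t 21.6167 q [-0.6144  0.2969  1.6865  0.1794  1.2853 -0.678 ] p [ 0.5601 -0.2867  0.1492] F [ 0.0448  0.3061 -1.8548] M [-0.1173 -0.0445  0.11  ] w 0.21493379893571987
[[ 0.0001 -0.002   1.    ]
 [ 0.2094  0.9778  0.0019]
 [-0.9778  0.2094  0.0005]]
pitch 42.08877276915585 edge [ 0.5603 -0.3504  0.0093]
scene cracker n 300 med [ 0.5713 -0.3488  0.0356] p2 [ 0.5272 -0.3772  0.013 ] p98 [ 0.602  -0.3149  0.0568] slope deg [-1.6428 34.2927]
min rows 0.7317073170731703 N 5 offset [-0.3    0.52   0.001] rot [-0.  0. -0.]
   [ 0.5602 -0.2881  0.1491]   [ 0.5602 -0.2658  0.1692]
```

Emit:
{"fn": "carry_out", "kwargs": {"offset": [[-0.3,0.52,0],[-0.3,0.52,0],[-0.3,0.52,0],[-0.3,0.52,0],[0,0,0]], "delta_rot": [[0,0,0],[0,0,0],[0,0,0],[0,0,0],[0,0,0]]}}

```text
time: 22.08
tool_pos: [0.5608, -0.2671, 0.1668]
tcp_rot: [0.161, 1.563, 0.167]
wrist_force: [-0.3, -0.5, -2.2]
width: 0.216
```

```bash
python3 - <<'E'
from h import *
s=show(); edgenow(); p,d=read_camera('scene'); crs(p,d); 
E
```

```text
t 22.0833 q [-0.5888  0.2636  1.6948  0.1804  1.3032 -0.6507] p [ 0.5608 -0.2671  0.1668] F [-0.2884 -0.5436 -2.1922] M [-0.0874 -0.0402  0.0876] w 0.21602386655070882
[[ 0.0014 -0.0037  1.    ]
 [ 0.2072  0.9783  0.0033]
 [-0.9783  0.2072  0.0022]]
pitch 41.956920765355534 edge [ 0.5613 -0.3311  0.027 ]
scene cracker n 306 med [ 0.568  -0.3481  0.0356] p2 [ 0.5266 -0.3792  0.0118] p98 [ 0.6015 -0.3152  0.0557] slope deg [-1.9994 33.2834]
```

Emit:
{"fn": "carry_out", "kwargs": {"offset": [[0.25,0.52,0],[0.25,0.52,0],[0.25,0.52,0],[0.25,0.52,0],[0.25,0.52,0]], "delta_rot": [[0,0,0],[0,0,0],[0,0,0],[0,0,0],[0,0,0]]}}

```text
time: 22.55
tool_pos: [0.5598, -0.2396, 0.1578]
tcp_rot: [0.163, 1.565, 0.166]
wrist_force: [0.5, 1.1, -2.2]
width: 0.218
```

```bash
python3 - <<'E'
from h import *
s=show(); edgenow(); p,d=read_camera('scene'); crs(p,d); 
E
```

```text
t 22.55 q [-0.5538  0.2451  1.7353  0.1855  1.278  -0.6198] p [ 0.5598 -0.2396  0.1578] F [ 0.5166  1.1075 -2.1676] M [-0.182   0.0303  0.0213] w 0.217685823600488
[[-0.0007 -0.0019  1.    ]
 [ 0.208   0.9781  0.002 ]
 [-0.9781  0.208  -0.0002]]
pitch 42.0048801246804 edge [ 0.5599 -0.3034  0.018 ]
scene cracker n 328 med [ 0.5673 -0.3421  0.0229] p2 [ 0.5258 -0.3779  0.0105] p98 [ 0.6018 -0.3034  0.0327] slope deg [-0.7568 15.0148]
```

Works as planned; continue lowering, then clear.

Emit:
{"fn": "carry_out", "kwargs": {"offset": [[0.22,0.37,0],[0.22,0.37,0],[0.22,0.37,0],[0.2,0.37,0],[0,0,0]], "delta_rot": [[0,0,0],[0,0,0],[0,0,0],[0,0,0],[0,0,0]]}}

```text
time: 23.02
tool_pos: [0.5597, -0.2232, 0.1526]
tcp_rot: [0.163, 1.565, 0.167]
wrist_force: [-0.5, 0.2, -2.6]
width: 0.214
```

Emit:
{"fn": "carry_out", "kwargs": {"offset": [[0,0.5,0],[-0.1,0.7,0],[-0.15,0.75,0],[-0.2,0.8,0],[-0.2,0.8,0]], "delta_rot": [[0,0,0],[0,0,0],[0,0,0],[0,0,0],[0,0,0]]}}

```text
time: 23.43
tool_pos: [0.56, -0.19, 0.1673]
tcp_rot: [0.163, 1.564, 0.166]
wrist_force: [-0.3, -0.6, -1.8]
width: 0.214
```

```bash
python3 - <<'E'
from h import *
s=show(); edgenow(); p,d=read_camera('scene'); crs(p,d); 
A=now(); L=A.copy(); L[2,3]+=.09; L[1,3]+=.05; screw(A,L,5)
# home: blade back on drip: original grasp pose
H=T([.5234,.3454,.0643],Ro.from_rotvec([-.4066,1.5323,-.4123]).as_matrix()); H2=H.copy(); H2[2,3]+=.06
screw(L,H2)
E
```

```text
t 23.4333 q [-0.4854  0.1953  1.7773  0.1934  1.2727 -0.554 ] p [ 0.56   -0.19    0.1673] F [-0.2824 -0.5574 -1.8062] M [-0.1591  0.0004 -0.005 ] w 0.21416607183369424
[[ 0.0003 -0.002   1.    ]
 [ 0.2076  0.9782  0.0019]
 [-0.9782  0.2076  0.0007]]
pitch 41.980639918772425 edge [ 0.5603 -0.2539  0.0276]
scene cracker n 323 med [ 0.5643 -0.3417  0.0165] p2 [ 0.525 -0.378  0.012] p98 [ 0.6014 -0.3023  0.0201] slope deg [-1.0707  1.0199]
min rows 2.5111293026797563 N 5 offset [-1.552  1.353  0.006] rot [0. 0. 0.]
   [ 0.5604 -0.1887  0.1683]   [ 0.5604 -0.1387  0.2583]
min rows 12.560817583674545 N 15 offset [ 0.389  3.402 -0.248] rot [ 0.023  0.009 -2.797]
   [ 0.5604 -0.1387  0.2583]   [0.5477 0.032  0.2539]   [0.5354 0.1967 0.2083]   [0.5234 0.3454 0.1243]
```

Emit:
{"fn": "carry_out", "kwargs": {"offset": [[-1.55,1.35,0],[-1.55,1.35,0],[-1.55,1.35,0],[-1.55,1.35,0],[-1.55,1.35,0]], "delta_rot": [[0,0,0],[0,0,0],[0,0,0],[0,0,0],[0,0,0]]}}

```text
time: 23.9
tool_pos: [0.5597, -0.1401, 0.2577]
tcp_rot: [0.162, 1.564, 0.166]
wrist_force: [0.1, -0.4, -2.5]
width: 0.211
```

Emit:
{"fn": "carry_out", "kwargs": {"offset": [[0.39,3.4,-0.25],[0.39,3.4,-0.25],[0.39,3.4,-0.25],[0.39,3.4,-0.25],[0.39,3.4,-0.25]], "delta_rot": [[0,0,-2.8],[0,0,-2.8],[0,0,-2.8],[0,0,-2.8],[0,0,-2.8]]}}

```text
time: 24.32
tool_pos: [0.547, 0.0315, 0.2576]
tcp_rot: [-0.03, 1.567, -0.028]
wrist_force: [0.3, -0.1, -1.9]
width: 0.211
```

Emit:
{"fn": "carry_out", "kwargs": {"offset": [[0.39,3.4,-0.25],[0.39,3.4,-0.25],[0.39,3.4,-0.25],[0.39,3.4,-0.25],[0.39,3.4,-0.25]], "delta_rot": [[0,0,-2.8],[0,0,-2.8],[0,0,-2.8],[0,0,-2.8],[0,0,-2.8]]}}

```text
time: 24.73
tool_pos: [0.5341, 0.198, 0.2154]
tcp_rot: [-0.221, 1.556, -0.218]
wrist_force: [1.4, 1.3, -2.0]
width: 0.216
```

Emit:
{"fn": "carry_out", "kwargs": {"offset": [[0.39,3.4,-0.25],[0.39,3.4,-0.25],[0.39,3.4,-0.25],[0.39,3.4,-0.25],[0.39,3.4,-0.25]], "delta_rot": [[0,0,-2.8],[0,0,-2.8],[0,0,-2.8],[0,0,-2.8],[0,0,-2.8]]}}

```text
time: 25.15
tool_pos: [0.5213, 0.3489, 0.1338]
tcp_rot: [-0.411, 1.528, -0.408]
wrist_force: [0.4, -0.8, -1.6]
width: 0.214
```

Emit:
{"fn": "carry_out", "kwargs": {"offset": [[0,0,0],[0,0,0],[0,0,0],[0,0,0],[0,0,0]], "delta_rot": [[0,0,0],[0,0,0],[0,0,0],[0,0,0],[0,0,0]]}}

```text
time: 25.57
tool_pos: [0.5226, 0.3453, 0.1363]
tcp_rot: [-0.407, 1.528, -0.409]
wrist_force: [0.4, -0.6, -2.4]
width: 0.217
```

```bash
python3 - <<'E'
from h import *
s=show(); A=now()
H=T([.5234,.3454,.0643],Ro.from_rotvec([-.4066,1.5323,-.4123]).as_matrix()); H2=H.copy(); H2[2,3]+=.012
screw(A,H2,5)
p,d=read_camera('top'); np.save('pics/t10_d.npy',d); P=cloud('top',d); 
m=(P[...,2]>.03)&(P[...,2]<.09)&(abs(P[...,0]-.52)<.04)&(P[...,1]>.19)&(P[...,1]<.33); Q=P[m]; A_=np.c_[Q[:,:2],np.ones(len(Q))]; print(len(Q),np.median(Q,0),np.degrees(np.arctan(np.linalg.lstsq(A_,Q[:,2],rcond=None)[0][:2])))
E
```

```text
t 25.5667 q [ 0.7605  0.4756  1.546  -0.3722  1.4995  0.8602] p [0.5226 0.3453 0.1363] F [ 0.3852 -0.5854 -2.3998] M [ 0.6099 -0.0435  0.0007] w 0.21654684805605015
[[ 0.0032  0.0016  1.    ]
 [-0.4976  0.8674  0.0002]
 [-0.8674 -0.4976  0.0035]]
min rows 1.462716767021338 N 5 offset [1.039 0.599 0.013] rot [ 0.02   0.053 -0.017]
   [0.5226 0.3453 0.1363]   [0.5234 0.3454 0.0763]
1069 [0.5197 0.2585 0.077 ] [0.1853 0.8152]
```

Emit:
{"fn": "carry_out", "kwargs": {"offset": [[1.04,0.6,0.01],[1.04,0.6,0.01],[1.04,0.6,0.01],[1.04,0.6,0.01],[1.04,0.6,0.01]], "delta_rot": [[0,0,0],[0,0,0],[0,0,0],[0,0,0],[0,0,0]]}}

```text
time: 26.03
tool_pos: [0.5214, 0.345, 0.0715]
tcp_rot: [-0.413, 1.532, -0.41]
wrist_force: [0.9, 0.6, -3.1]
width: 0.215
```

Emit:
{"fn": "carry_out", "kwargs": {"offset": [[0.26,0.15,0],[0.26,0.15,0],[0.26,0.15,0],[0,0,0],[0,0,0]], "delta_rot": [[0,0,0],[0,0,0],[0,0,0],[0,0,0],[0,0,0]]}}

```text
time: 26.45
tool_pos: [0.5223, 0.3462, 0.065]
tcp_rot: [-0.411, 1.53, -0.409]
wrist_force: [0.2, -0.0, -2.1]
width: 0.215
```

Emit:
{"fn": "carry_out", "kwargs": {"offset": [[0.1,0.06,0],[0,0,0],[0,0,0],[0,0,0],[0,0,0]], "delta_rot": [[0,0,0],[0,0,0],[0,0,0],[0,0,0],[0,0,0]]}}

```text
time: 26.87
tool_pos: [0.5225, 0.3462, 0.0644]
tcp_rot: [-0.411, 1.529, -0.409]
wrist_force: [0.6, 1.9, 3.0]
width: 0.217
```

Emit:
{"fn": "carry_out", "kwargs": {"offset": [[0.1,0.06,0],[0,0,0],[0,0,0],[0,0,0],[0,0,0]], "delta_rot": [[0,0,0],[0,0,0],[0,0,0],[0,0,0],[0,0,0]]}}

```text
time: 27.28
tool_pos: [0.5226, 0.3464, 0.0643]
tcp_rot: [-0.411, 1.529, -0.409]
wrist_force: [-0.6, 1.6, 7.5]
width: 0.211
```

Blade is down on the drip plate. Release and back off along the tool axis.

Emit:
{"fn": "carry_out", "kwargs": {"offset": [[-0.05,-0.03,0],[0,0,0],[0,0,0],[0,0,0],[0,0,0]], "delta_rot": [[0,0,0],[0,0,0],[0,0,0],[0,0,0],[0,0,0]], "fingers": 0.3}}

```text
time: 27.7
tool_pos: [0.5217, 0.3454, 0.0624]
tcp_rot: [-0.413, 1.531, -0.41]
wrist_force: [0.3, 0.6, 0.4]
width: 0.654
```

Emit:
{"fn": "carry_out", "kwargs": {"offset": [[0,0,0],[-0.5,0,0],[-1.0,0,0],[-1.5,0,0],[-2.0,0,0]], "delta_rot": [[0,0,0],[0,0,0],[0,0,0],[0,0,0],[0,0,0]]}}

```text
time: 28.12
tool_pos: [0.5213, 0.3704, 0.1061]
tcp_rot: [-0.413, 1.532, -0.411]
wrist_force: [-0.1, -1.0, -0.9]
width: 0.651
```

Emit:
{"fn": "carry_out", "kwargs": {"offset": [[-2.0,0,0],[-2.0,0,0],[-2.0,0,0],[-1.0,0,0],[0,0,0]], "delta_rot": [[0,0,0],[0,0,0],[0,0,0],[0,0,0],[0,0,0]]}}

```text
time: 28.53
tool_pos: [0.5231, 0.4085, 0.1703]
tcp_rot: [-0.408, 1.527, -0.405]
wrist_force: [1.2, 0.1, 0.6]
width: 0.65
```

Emit:
{"fn": "carry_out", "kwargs": {"offset": [[0,0,0],[0,0,0],[0,0,0],[0,0,0],[0,0,0]], "delta_rot": [[0,0,0],[0,0,0],[0,0,0],[0,0,0],[0,0,0]]}}

```text
time: 28.95
tool_pos: [0.5215, 0.405, 0.1657]
tcp_rot: [-0.413, 1.532, -0.411]
wrist_force: [1.6, -0.9, -0.1]
width: 0.65
```

```bash
python3 - <<'E'
from h import *
s=show(); p,d=read_camera('top'); crk(p,d,(150,230,300,400)); cv2.imwrite('pics/t11.png',cv2.resize(p[:,:,::-1],(800,600),interpolation=cv2.INTER_CUBIC))
P=cloud('top',d); hsv=cv2.cvtColor(p,cv2.COLOR_RGB2HSV); m=((hsv[...,0]>100)&(hsv[...,0]<130)&(hsv[...,1]>120)).astype(np.uint8); m[:155]=0;m[232:]=0;m[:,:310]=0;m[:,400:]=0
(x,y),rr=cv2.minEnclosingCircle(cv2.findNonZero(m)); c,R,t=cam('top'); print('plate',x,y,rr,ray(c,(x,y),R,t,z=.015))
m=(P[...,2]<.03)&(hsv[...,1]<70)&(hsv[...,2]>95)&(abs(P[...,0]-.52)<.055)&(P[...,1]>.195)&(P[...,1]<.325); Q=P[m]; print('blade?',len(Q),np.median(Q,0))
p,d=read_camera('scene'); crs(p,d)
E
```

```text
t 28.95 q [ 0.8167  0.5338  1.405  -0.3505  1.6009  0.8757] p [0.5215 0.405  0.1657] F [ 1.5791 -0.8959 -0.1419] M [ 0.2683 -0.0211 -0.0275] w 0.6501508163523572
[[-0.0002 -0.0018  1.    ]
 [-0.5016  0.8651  0.0014]
 [-0.8651 -0.5016 -0.0011]]
cracker n 606 med [ 0.5605 -0.337   0.0167] p2 [ 0.5221 -0.3772  0.0105] p98 [ 0.5991 -0.2989  0.0221] slope deg x,y [0.1654 0.0698]
plate 355.2126159667969 191.92718505859375 33.147727966308594 [ 0.5589 -0.3266  0.015 ]
blade? 256 [0.5535 0.2278 0.0055]
scene cracker n 283 med [ 0.5595 -0.338   0.0161] p2 [ 0.524  -0.378   0.0114] p98 [ 0.6014 -0.2981  0.0197] slope deg [-1.6497  0.6574]
```

View pics/t11.png

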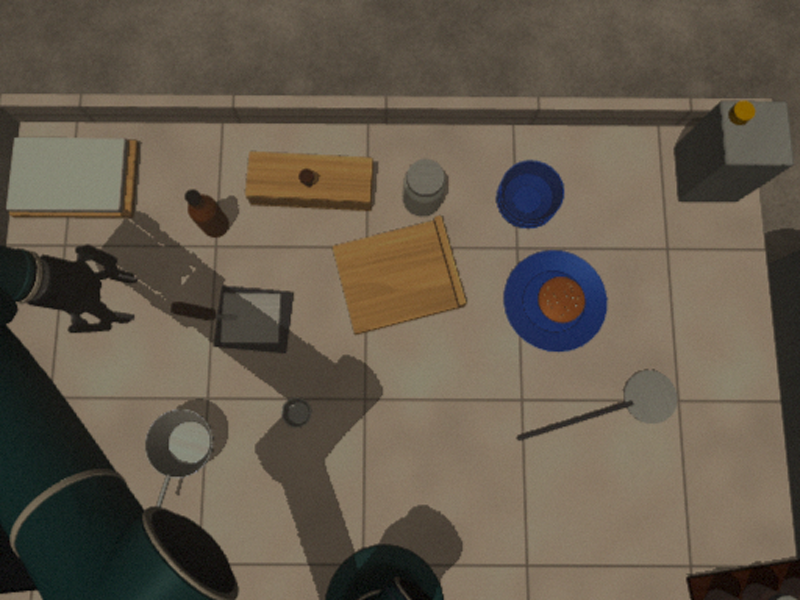

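```bash
python3 -c "
from workcell import *
print(finish_job())"
```

```text
the job is handed in; nothing more can be done
None
```

I handed the job in at about 29 s with the cracker on the plate and the turner back on its drip plate; the hand-in reports no verdict. I slid the blade along the board with the cracker pushed against the lip, lifted it clear, carried it level and tipped it off at about 42°. I then drew the blade back so it settled gently.

**Last checks (pictures and depth):**
- **Cracker:** it lies flat, under 2° of tilt and seeds up, about 10 mm from the plate's centre.
- **Plate:** its measured position is the same as at the start.
- **Turner:** it stands on the drip plate, at its start position to within a few mm. It was level to about 1° before I set it down.
- **Gripper:** it is open and clear of everything.
- **Other things on the ledge:** they look unmoved in the last top picture, judged by eye.
- **Forces:** the largest wrist reading with the blade on the board was about 7 N. The cracker's own contact force I could not measure.

**Disagreements:**
- The blade's front edge seen by the top camera was 5–7 mm ahead of where the arm's pose put it, and I corrected for that.
- One mid-run plate reading came out 5 mm off because the blade hid part of it.
- My numeric check of the blade's position after release was unreliable because of shadow, so that rests on the last picture.

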